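# Park the microscope objectives in order of length

## Task

Park the four microscope objectives from the blue-grey mat on the aluminium rack, one to each round pad, in order of length: the shortest on the pad beside the thumbscrew, then longer and longer to the longest at the far end. Stand each one upright, lens up, in the middle of its pad, without dropping it or letting it fall over, and leave the dropper bottle and the mirror mount where they stand.

Things in the scene. Friction and masses are not known exactly. Their poses are not given: they have to be found in the camera images.
- objective_33: Microscope objective, the shortest of four: 33 mm tall, about 100 g, stood lens up on the blue-grey mat (3 mm thick, no rim; objectives 9 cm or more apart). Brass thread 26 mm across at 0-5 mm, satin metal barrel 33 mm across up to 29 mm, above it a flat nose 29 mm across (wide lens, 21 mm). Origin: centre of its foot, z up to the lens; round, yaw means nothing.
- objective_44: Microscope objective, the second shortest of four: 44 mm tall, about 130 g, stood lens up on the blue-grey mat (3 mm thick, no rim; objectives 9 cm or more apart). Brass thread 26 mm across at 0-5 mm, satin metal barrel 33 mm across up to 32 mm, above it a nose narrowing to 22 mm across (lens 14 mm). Origin: centre of its foot, z up to the lens; round, yaw means nothing.
- objective_55: Microscope objective, the second longest of four: 55 mm tall, about 160 g, stood lens up on the blue-grey mat (3 mm thick, no rim; objectives 9 cm or more apart). Brass thread 26 mm across at 0-5 mm, satin metal barrel 33 mm across up to 37 mm, above it a slimmer nose narrowing to 16 mm across (lens 9 mm). Origin: centre of its foot, z up to the lens; round, yaw means nothing.
- objective_65: Microscope objective, the longest of four: 65 mm tall, about 190 g, stood lens up on the blue-grey mat (3 mm thick, no rim; objectives 9 cm or more apart). Brass thread 26 mm across at 0-5 mm, satin metal barrel 33 mm across up to 42 mm, above it a long nose narrowing to 11 mm across (lens 5 mm). Origin: centre of its foot, z up to the lens; round, yaw means nothing.
- pad_1: Round black rubber pad, the first, at the rack end with the thumbscrew. 44 mm across, 3 mm thick, top 15 mm above the bench. Origin: centre of its underside; x along the row away from the thumbscrew, z up. Rack: fixed bar 240 x 60 x 12 mm at any angle; black thumbscrew (22 mm across, 25 high) 54 mm before this pad.
- pad_2: Round black rubber pad, the second from the thumbscrew end. 44 mm across, 3 mm thick, top 15 mm above the bench. Origin: centre of its underside; x along the row away from the thumbscrew, z up. The four pads stand 60 mm apart in a straight line.
- pad_3: Round black rubber pad, the third from the thumbscrew end. 44 mm across, 3 mm thick, top 15 mm above the bench. Origin: centre of its underside; x along the row away from the thumbscrew, z up. The four pads stand 60 mm apart in a straight line.
- pad_4: Round black rubber pad, the last, farthest from the thumbscrew. 44 mm across, 3 mm thick, top 15 mm above the bench. Origin: centre of its underside; x along the row away from the thumbscrew, z up. The four pads stand 60 mm apart in a straight line.
- dropper_bottle: Bystander: small loose amber bottle of lens fluid with a black cap, 32 mm across, 75 mm tall, standing on the bench on the robot's side of the work. Origin: centre of its underside, z up. To be left where it is.
- mirror_mount: Bystander: loose black square mirror mount (46 mm wide) on a short steel post with a 32 mm foot, 86 mm tall, standing on the bench beyond the work. Origin: centre of its underside, z up. To be left where it is.
Mind the look-alikes: they are no part of the job. Leave any red or turquoise look-alike of the objective_65 alone. What is shaped like the objective_33 but pink is not meant.

How it is judged:
At the end, for the whole second after the job is handed in: Each objective stands upright (within 0.1 rad), lens up and at rest on its own pad, its centre within 10 mm of the pad's centre: 33 mm on pad 1 beside the thumbscrew, 44 mm on pad 2, 55 mm on pad 3, 65 mm on pad 4 (horizontal distance between objective_33 and pad_1 below 0.01 m and z of objective_33 in the frame of pad_1 between 0 and 0.006 m and angle between each of objective_33, objective_44, objective_55, objective_65's own z axis and vertical below 0.1 rad and linear speed of each of objective_33, objective_44, objective_55, objective_65 below 0.01 m/s and angular speed of each of objective_33, objective_44, objective_55, objective_65 below 0.1 rad/s and horizontal distance between objective_44 and pad_2 below 0.01 m and z of objective_44 in the frame of pad_2 between 0 and 0.006 m and horizontal distance between objective_55 and pad_3 below 0.01 m and z of objective_55 in the frame of pad_3 between 0 and 0.006 m and horizontal distance between objective_65 and pad_4 below 0.01 m and z of objective_65 in the frame of pad_4 between 0 and 0.006 m); the robot touches nothing.
It fails at once if an objective falls over (leans more than about 50 degrees) (angle between any of objective_33, objective_44, objective_55, objective_65's own z axis and vertical above 0.9 rad).
It fails at once if an objective is dropped: its foot is more than 40 mm above the bench (25 mm above the pads) and nothing holds it ((height (world z) of objective_33 above 0.04 m and contact force between objective_33 and anything else below 0.01 N) or (height (world z) of objective_44 above 0.04 m and contact force between objective_44 and anything else below 0.01 N) or (height (world z) of objective_55 above 0.04 m and contact force between objective_55 and anything else below 0.01 N) or (height (world z) of objective_65 above 0.04 m and contact force between objective_65 and anything else below 0.01 N)).
It fails at once if the dropper bottle is shifted by more than 20 mm or knocked over (distance of dropper_bottle from where it was at the start of the episode above 0.02 m or angle between dropper_bottle's own z axis and vertical above 0.5 rad).
It fails at once if the mirror mount is shifted by more than 20 mm or knocked over (distance of mirror_mount from where it was at the start of the episode above 0.02 m or angle between mirror_mount's own z axis and vertical above 0.5 rad).
It also fails if it takes over 106 s, if anything falls off the work surface, if the arm or the gripper's body presses on something with over 40 N, if the wrist force passes 120 N, or if a joint passes its speed limit or range.

## Robot

A 7-joint arm with a two-finger parallel gripper is mounted at the origin on the work surface. World frame = base frame: x ahead of the robot, y to its left, z up, the work surface at z = 0. Lengths are in m, angles in rad, forces in N, time in s.
With the tool pointing down it reaches from about 0.425 to 0.825 m from the base axis. Payload 3.6 kg.
Tool frame: the origin (TCP) lies at the very end of the fingers, on their centre line; the grasp point (between the pads) lies 19 mm behind it (manip.pinch_z is the z of the grasp point in the tool frame, in m); z points along the fingers, y is the direction in which the jaws open and shut (so a half turn about z gives the same grasp; the last joint's range is limited). The gripper opens to 85 mm and grips with 20 to 120 N. Pads are 22 mm wide; open, the fingers measure 114 mm over their backs; the gripper's body (76 mm by 85 mm) begins 54 mm behind the grasp point. The pads swing forward as they close: fully open they stand 13 mm farther back than shut.
Start: joints at [1.31, 0.615, -0.013, 1.423, 0.008, 1.103, -0.04], TCP at [0.151, -0.632, 0.202] pointing down, gripper open.
Joint ranges: [-3.12, 3.12], [-0.3, 2.06], [-1.34, 1.32], [0.26, 2.42], [-1.36, 4.5], [0.01, 1.98], [-2.84, 2.84]. Speed limits (rad/s): [2.79, 2.79, 3.14, 3.14, 3.14, 3.14, 3.14].

## Interface

Orientations are given as a unit quaternion [w, x, y, z].
In Python, from rig import manip gives the robot as it stands. The module is installed in compiled form; this text tells all that it offers.
- The arm moves only by the shell command python3 -m creep 'ROWS' [FORCE]. ROWS is JSON, a list of rows, each an object with "delta_pos": the shift along the tool's x, y, z each as a share of 0.02 m, from -1 to 1, a list of three; "spin": the turn about the tool's z as a share of pi/4 rad, from -1 to 1; "gripper": the opening, from 0 (shut) to 1 (fully open). A call has 1 to 8 rows; each row shifts and turns the commanded pose from where the row before left it, along the tool's axes as they then stand; what a row does not reach is not made up. A row lasts 1/8 s, in which the tool goes at most 62.5 mm and 10.7 degrees, less where a joint would pass 70% of its speed; a pose out of reach is approached as far as the arm can. A call with a number of a shift or a turn outside -1 to 1 is refused whole. A call with a gripper value outside its range is refused whole. The fingers move at their own pace and stop on an object; FORCE is the grip in N (left out, the last holds). Time passes only in rows, so rows that do not move let the fingers close. It gives the time, the measured TCP pose, the force and the opening at its end, in the units of the state.
- manip.sense(): the state, without advancing time (a new reading comes with each control period).
- manip.snapshot(name): name is "side" or "top" or "wrist"; returns a dict with "color" (400x640x3 uint8, red, green, blue), "depth" (400x640 float32, m along the optical axis (not along the pixel's ray), 0 where there is no reading), "camera_matrix" (3x3 intrinsics, pixels), "rvec" (rotation vector, rad) and "tvec" (3), from world to camera coordinates, as OpenCV has them. Camera axes: x right, y down, z forward; pixel columns grow to the right and rows downward; lengths in m; the calibration is good to about 2 mm. A picture is of the moment at which its call begins.
- manip.hand_in(): hands the job in, once; it reports no verdict.
The state is a dict: "t": time; "joints": joint angles; "dq": joint speeds; "effort": joint torques, N m; "tool_pos": TCP position; "ee_rot": TCP orientation; "wrist_force": force on the tool from outside, world axes, zero at the start; "torque": the same for the moment, N m; "grip_width": opening from 0.0 (shut) to 1.0 (fully open).
Only numpy, scipy, OpenCV 4.12 (cv2) and the standard library are available. Lean on these libraries where they do the work, as an engineer would, in place of code of your own. Each camera call takes 0.05 s, during which the arm holds its last target. There are 200 camera calls.

## Working session

There is one attempt and no reset: what is moved stays moved. The work goes in short steps, Python scripts to look and compute and a shell command to move; the robot and the scene stay as the last step left them, time stands still between calls to the robot, and variables do not carry over. Pictures are saved under pics/ and viewed, about 12 in all and at most 16, crops included, and the job is handed in when it is done.

```bash
mkdir -p pics; python3 - <<'E'
from rig import manip
import cv2,numpy as np
print(manip.sense(), manip.pinch_z)
for n in ["top","side"]:
    s=manip.snapshot(n); cv2.imwrite(f"pics/{n}0.png",s["color"][:,:,::-1]); np.savez(f"{n}0.npz",**s)
    print(n,s["camera_matrix"],s["rvec"],s["tvec"])
E
```

```text
{'t': 0.0, 'joints': array([ 1.30949192,  0.61591127, -0.01265194,  1.42494675,  0.00810153,
        1.10340384, -0.04038761]), 'dq': array([ 0.00031091, -0.0002369 , -0.00036869, -0.00144944, -0.00062636,
        0.00024016, -0.00013966]), 'effort': array([ 4.42487162e-04, -4.69214952e+01,  2.59391433e-01, -1.71033776e+01,
        9.98060976e-03,  9.75948205e-03, -9.96252083e-06]), 'tool_pos': array([ 0.1510492 , -0.63131679,  0.20102746]), 'ee_rot': array([-1.29942949e-03,  9.93109036e-01,  1.17186719e-01, -1.63329602e-04]), 'wrist_force': array([0.00504295, 0.33815192, 0.02953696]), 'torque': array([-1.29534164e-02,  9.25399662e-05, -2.62383108e-02]), 'grip_width': 0.9978893236222912} -0.0187
top [[449.13223073   0.         333.5351438 ]
 [  0.         449.13223073 195.79709543]
 [  0.           0.           1.        ]] [ 2.19793096 -2.01062866  0.21985504] [-0.04251727  0.54733406  1.02613072]
side [[446.3016067    0.         317.96492051]
 [  0.         446.3016067  194.96749758]
 [  0.           0.           1.        ]] [ 0.13742613 -2.90473254  1.08968996] [0.56420158 0.08581899 0.82970916]
```

View pics/top0.png

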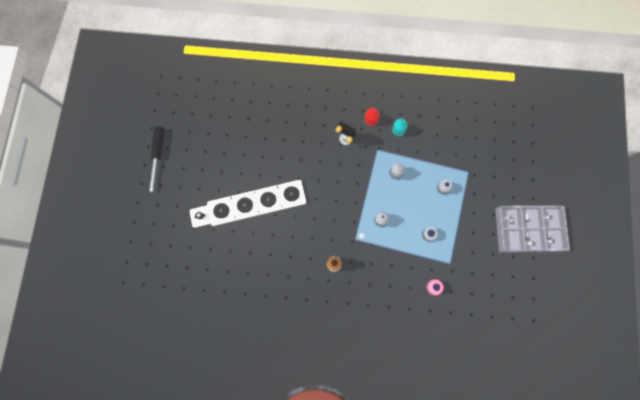

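View pics/side0.png

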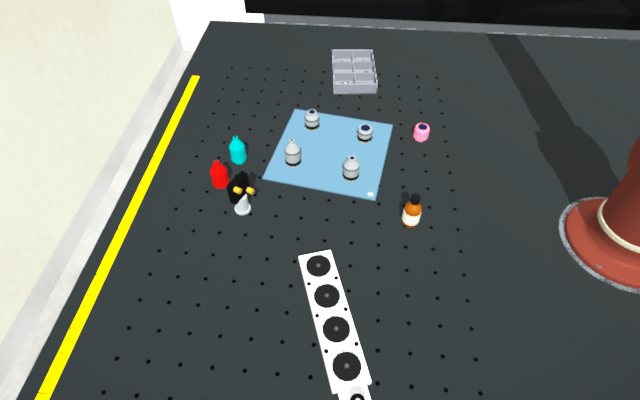

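The top view shows the rack with its thumbscrew at the left (200,215) and pads at (221,211), (245,205), (268,199) and (291,194). The objectives are at (398,171), (446,186), (382,219) and (431,233), the bottle at (334,264) and the mirror mount at (345,133). Next I measure heights and positions from depth.

```bash
cat > h.py <<'E'
import cv2,numpy as np
def cloud(s):
    K=s["camera_matrix"];R=cv2.Rodrigues(s["rvec"])[0];d=s["depth"]
    v,u=np.mgrid[:d.shape[0],:d.shape[1]]
    P=np.stack([(u-K[0,2])/K[0,0]*d,(v-K[1,2])/K[1,1]*d,d],-1)-s["tvec"].ravel()
    W=P@R; W[d==0]=np.nan; return W
def ray(s,u,v,z):
    K=s["camera_matrix"];R=cv2.Rodrigues(s["rvec"])[0];t=s["tvec"].ravel()
    r=R.T@np.array([(u-K[0,2])/K[0,0],(v-K[1,2])/K[1,1],1]);c=-R.T@t
    return c+r*(z-c[2])/r[2]
def circ(p): # algebraic circle fit
    A=np.c_[2*p,np.ones(len(p))];a=np.linalg.lstsq(A,(p**2).sum(1),rcond=None)[0]
    return a[:2],np.sqrt(a[2]+a[0]**2+a[1]**2)
E
python3 - <<'E'
import numpy as np,cv2
from h import *
for n in ["top","side"]:
    s=np.load(n+"0.npz");W=cloud(s);h=W[:,:,2]
    print(n,"cam",-cv2.Rodrigues(s["rvec"])[0].T@s["tvec"].ravel(),"bench z",np.nanmedian(h))
    m=((h>0.016)&(h<0.12)).astype(np.uint8)
    k,l,st,c=cv2.connectedComponentsWithStats(m)
    for i in range(1,k):
        if st[i,4]<25 or st[i,4]>4000: continue
        p=W[l==i]
        t=p[p[:,2]>p[:,2].max()-0.006]
        print(c[i].round(),st[i,4],"max",np.percentile(p[:,2],98).round(4),"mean",p[:,:2].mean(0).round(3),"mid",((p.max(0)+p.min(0))/2)[:2].round(3),"ext",(p.max(0)-p.min(0))[:2].round(3),"top",t[:,:2].mean(0).round(3))
    pads=[(221,211),(245,205),(268,199),(291,194)] if n=="top" else [(347,366),(336,329),(327,296),(319,266)]
    g=cv2.cvtColor(s["color"],cv2.COLOR_RGB2GRAY)
    # pads: dark blobs inside white rack
    for q in pads:
        w=np.zeros(g.shape,np.uint8);cv2.circle(w,q,22 if n=="side" else 13,1,-1)
        k,l,st,c=cv2.connectedComponentsWithStats(((g<110)&(w>0)).astype(np.uint8))
        i=l[q[1],q[0]];print("pad",q,c[i].round(1),st[i,2:],ray(s,*c[i],0.015).round(4),W[q[1],q[0]].round(4))
E
```

```text
top cam [ 0.31965205 -0.00982542  1.11895155] bench z -0.00041173152827387043
[372. 115.] 168 max 0.067 mean [ 0.769 -0.072] mid [ 0.774 -0.072] ext [0.032 0.032] top [ 0.775 -0.072]
[400. 126.] 168 max 0.066 mean [ 0.747 -0.144] mid [ 0.751 -0.146] ext [0.031 0.031] top [ 0.753 -0.146]
[346. 131.] 271 max 0.0889 mean [ 0.711 -0.01 ] mid [ 0.711 -0.009] ext [0.038 0.048] top [ 0.717 -0.008]
[157. 142.] 314 max 0.029 mean [0.656 0.47 ] mid [0.65  0.472] ext [0.102 0.029] top [0.658 0.472]
[397. 170.] 177 max 0.0691 mean [ 0.63  -0.143] mid [ 0.633 -0.146] ext [0.031 0.033] top [ 0.634 -0.145]
[444. 186.] 163 max 0.0507 mean [ 0.603 -0.264] mid [ 0.606 -0.266] ext [0.031 0.031] top [ 0.606 -0.267]
[224. 206.] 32 max 0.0209 mean [0.507 0.275] mid [0.507 0.276] ext [0.023 0.017] top [0.507 0.276]
[241. 208.] 26 max 0.0201 mean [0.506 0.233] mid [0.507 0.233] ext [0.02  0.017] top [0.506 0.233]
[534. 228.] 878 max 0.0327 mean [ 0.52  -0.491] mid [ 0.52  -0.488] ext [0.123 0.17 ] top [ 0.515 -0.492]
[199. 215.] 64 max 0.0294 mean [0.479 0.334] mid [0.479 0.336] ext [0.019 0.021] top [0.479
[... 2719 characters left out ...]
.509 0.238]
[339. 358.] 25 max 0.0177 mean [0.508 0.274] mid [0.509 0.274] ext [0.012 0.009] top [0.508 0.274]
[343. 375.] 38 max 0.0183 mean [0.501 0.299] mid [0.501 0.3  ] ext [0.019 0.011] top [0.501 0.299]
[357. 396.] 84 max 0.0274 mean [0.481 0.33 ] mid [0.48  0.329] ext [0.02  0.009] top [0.481 0.33 ]
pad (347, 366) [319.4 199.1] [   640    400 255340] [ 0.5674 -0.0375  0.015 ] [0.496  0.2844 0.0146]
pad (336, 329) [319.5 199.2] [   640    400 255413] [ 0.5673 -0.0371  0.015 ] [0.5163 0.2283 0.015 ]
pad (327, 296) [319.5 199.3] [   640    400 255446] [ 0.5673 -0.0369  0.015 ] [0.5352 0.1727 0.0158]
pad (319, 266) [317.9 265.4] [ 23  20 375] [0.5558 0.1147 0.015 ] [0.5538 0.1165 0.0163]
```

Positions measured (top and side agree to 2 mm, and heights match the known lengths plus the mat):

| Item | x, y (m) |
|---|---|
| objective_65 | (.635, -.145) |
| objective_55 | (.510, -.115) |
| objective_44 | (.607, -.266) |
| objective_33 | (.4845, -.236) |
| pad_1 | (.497, .284) |
| pad_2 | (.516, .227) |
| pad_3 | (.536, .171) |
| pad_4 | (.555, .114) |

I first turn the tool so the jaws open across the row of pads. That is a yaw of +1.67 rad, or a total spin of about -2.13.

```bash
cat > go.py <<'E'
import sys,numpy as np
from scipy.spatial.transform import Rotation as Ro
from rig import manip
def go(x,y,z):
    s=manip.sense();q=s["ee_rot"];R=Ro.from_quat([q[1],q[2],q[3],q[0]])
    d=R.inv().apply(np.array([x,y,z])-s["tool_pos"])/0.02
    M=R.as_matrix();print("t",round(s["t"],2),"tcp",s["tool_pos"].round(4),"rows tool xyz",d.round(2),"xhead",np.arctan2(M[1,0],M[0,0]).round(3),"tilt",np.arccos(-M[2,2]).round(4),"grip",round(s["grip_width"],3),"F",s["wrist_force"].round(1))
if __name__=="__main__": go(*map(float,sys.argv[1:4]))
E
python3 -m creep '[{"delta_pos":[0,0,0],"spin":-0.2,"gripper":1},{"delta_pos":[0,0,0],"spin":-0.2,"gripper":1},{"delta_pos":[0,0,0],"spin":-0.2,"gripper":1},{"delta_pos":[0,0,0],"spin":-0.2,"gripper":1},{"delta_pos":[0,0,0],"spin":-0.2,"gripper":1},{"delta_pos":[0,0,0],"spin":-0.2,"gripper":1}]' 40
python3 -m creep '[{"delta_pos":[0,0,0],"spin":-0.2,"gripper":1},{"delta_pos":[0,0,0],"spin":-0.2,"gripper":1},{"delta_pos":[0,0,0],"spin":-0.2,"gripper":1},{"delta_pos":[0,0,0],"spin":-0.2,"gripper":1},{"delta_pos":[0,0,0],"spin":-0.13,"gripper":1},{"delta_pos":[0,0,0],"spin":0,"gripper":1}]'
python3 go.py 0.4845 -0.236 0.13
```

```text
t: 0.85
tool_pos: [0.151, -0.6317, 0.2015]
ee_rot: [-0.001, 0.83, 0.557, 0.0]
wrist_force: [-0.4, 0.3, 0.1]
grip_width: 1.0
t: 1.6
tool_pos: [0.1508, -0.6318, 0.2015]
ee_rot: [-0.001, 0.579, 0.815, 0.001]
wrist_force: [-0.5, -0.5, -0.0]
grip_width: 1.004
t 1.6 tcp [ 0.1508 -0.6318  0.2015] rows tool xyz [13.19 22.27  3.6 ] xhead 1.906 tilt 0.0015 grip 1.004 F [-0.5 -0.5 -0. ]
```

```bash
python3 -m creep '[{"delta_pos":[0.57,0.97,0],"spin":0,"gripper":1},{"delta_pos":[0.57,0.97,0],"spin":0,"gripper":1},{"delta_pos":[0.57,0.97,0],"spin":0,"gripper":1},{"delta_pos":[0.57,0.97,0],"spin":0,"gripper":1},{"delta_pos":[0.57,0.97,0],"spin":0,"gripper":1},{"delta_pos":[0.57,0.97,0],"spin":0,"gripper":1},{"delta_pos":[0.57,0.97,0],"spin":0,"gripper":1},{"delta_pos":[0.57,0.97,0],"spin":0,"gripper":1}]'
python3 -m creep '[{"delta_pos":[0.57,0.97,0],"spin":0,"gripper":1},{"delta_pos":[0.57,0.97,0],"spin":0,"gripper":1},{"delta_pos":[0.57,0.97,0],"spin":0,"gripper":1},{"delta_pos":[0.57,0.97,0],"spin":0,"gripper":1},{"delta_pos":[0.57,0.97,0],"spin":0,"gripper":1},{"delta_pos":[0.57,0.97,0],"spin":0,"gripper":1},{"delta_pos":[0.57,0.97,0],"spin":0,"gripper":1},{"delta_pos":[0.57,0.97,0],"spin":0,"gripper":1}]'
python3 -m creep '[{"delta_pos":[0.57,0.97,0.5],"spin":0,"gripper":1},{"delta_pos":[0.57,0.97,0.5],"spin":0,"gripper":1},{"delta_pos":[0.57,0.97,0.5],"spin":0,"gripper":1},{"delta_pos":[0.57,0.97,0.5],"spin":0,"gripper":1},{"delta_pos":[0.57,0.97,0.5],"spin":0,"gripper":1},{"delta_pos":[0.57,0.97,0.5],"spin":0,"gripper":1},{"delta_pos":[0.57,0.95,0.5],"spin":0,"gripper":1},{"delta_pos":[0,0,0],"spin":0,"gripper":1}]'
python3 go.py 0.4845 -0.236 0.006
python3 - <<'E'
from rig import manip
import cv2,numpy as np
s=manip.snapshot("wrist"); cv2.imwrite("pics/w1.png",s["color"][:,:,::-1]); np.savez("w1.npz",**s)
E
```

```text
t: 2.6
tool_pos: [0.2685, -0.4936, 0.2023]
ee_rot: [0.0, 0.578, 0.816, 0.0]
wrist_force: [-0.3, 0.1, -0.3]
grip_width: 1.0
t: 3.6
tool_pos: [0.3846, -0.3561, 0.2023]
ee_rot: [0.0, 0.579, 0.816, 0.0]
wrist_force: [-0.5, -0.0, -0.7]
grip_width: 0.996
t: 4.6
tool_pos: [0.486, -0.2346, 0.1319]
ee_rot: [-0.001, 0.577, 0.817, 0.001]
wrist_force: [0.2, -0.5, -0.4]
grip_width: 1.004
t 4.6 tcp [ 0.486  -0.2346  0.1319] rows tool xyz [-0.05 -0.1   6.29] xhead 1.912 tilt 0.0017 grip 1.004 F [ 0.2 -0.5 -0.4]
```

View pics/w1.png

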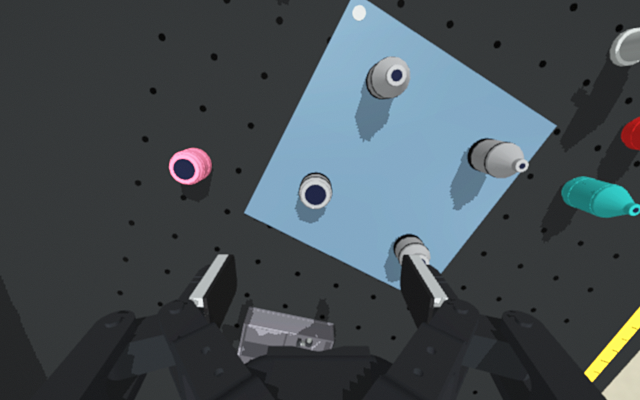

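The wrist view shows objective_33 at (315,190), midway between the fingers at columns 228 and 405. The other three and the look-alikes are clear of the fingers. I cross-check positions with the wrist depth.

```bash
python3 - <<'E'
import numpy as np,cv2
from h import *
s=np.load("w1.npz");W=cloud(s)
for n,b in dict(o33=(298,332,172,212),o55=(364,412,52,102),o65=(466,530,134,182)).items():
    p=W[b[2]:b[3],b[0]:b[1]].reshape(-1,3);z=np.nanpercentile(p[:,2],99)
    t=p[p[:,2]>z-0.003]; print(n,z.round(4),((t.max(0)+t.min(0))/2).round(4),(t.max(0)-t.min(0)).round(3))
E
```

```text
o33 0.0366 [ 0.4831 -0.2378  0.0356] [0.028 0.029 0.004]
o55 0.0584 [ 0.509  -0.1171  0.0578] [0.016 0.016 0.005]
o65 0.0677 [ 0.6341 -0.1476  0.0668] [0.011 0.011 0.004]
```

```bash
python3 -m creep '[{"delta_pos":[-0.08,-0.13,1],"spin":0,"gripper":1},{"delta_pos":[0,0,1],"spin":0,"gripper":1},{"delta_pos":[0,0,1],"spin":0,"gripper":1},{"delta_pos":[0,0,1],"spin":0,"gripper":1},{"delta_pos":[0,0,1],"spin":0,"gripper":1},{"delta_pos":[0,0,0.8],"spin":0,"gripper":1},{"delta_pos":[0,0,0.42],"spin":0,"gripper":1},{"delta_pos":[0,0,0],"spin":0,"gripper":1}]'
python3 go.py 0.484 -0.237 0.007
python3 -m creep '[{"delta_pos":[0,0,0],"spin":0,"gripper":0.6},{"delta_pos":[0,0,0],"spin":0,"gripper":0.3},{"delta_pos":[0,0,0],"spin":0,"gripper":0.1},{"delta_pos":[0,0,0],"spin":0,"gripper":0},{"delta_pos":[0,0,0],"spin":0,"gripper":0},{"delta_pos":[0,0,0],"spin":0,"gripper":0},{"delta_pos":[0,0,0],"spin":0,"gripper":0},{"delta_pos":[0,0,0],"spin":0,"gripper":0}]' 40
python3 go.py 0.484 -0.237 0.007
```

```text
t: 5.65
tool_pos: [0.4831, -0.2399, 0.0076]
ee_rot: [-0.0, 0.579, 0.816, -0.0]
wrist_force: [-0.2, 0.2, 0.1]
grip_width: 1.001
t 5.65 tcp [ 0.4831 -0.2399  0.0076] rows tool xyz [0.12 0.09 0.03] xhead 1.907 tilt 0.0006 grip 1.001 F [-0.2  0.2  0.1]
t: 6.65
tool_pos: [0.4834, -0.2396, 0.0078]
ee_rot: [-0.0, 0.579, 0.816, 0.0]
wrist_force: [0.7, 0.5, -0.4]
grip_width: 0.001
t 6.65 tcp [ 0.4834 -0.2396  0.0078] rows tool xyz [0.11 0.07 0.04] xhead 1.908 tilt 0.0001 grip 0.001 F [ 0.7  0.5 -0.4]
```

The gripper closed fully without stopping, so I look before anything else.

```bash
python3 - <<'E'
from rig import manip
import cv2,numpy as np
w=manip.snapshot("wrist");a=manip.snapshot("side")
np.savez("w2.npz",**w)
c=cv2.resize(a["color"][80:220,240:460],None,fx=2.9,fy=2.9)[:,:640]
c=cv2.resize(c,(640,400))
im=np.vstack([w["color"],c]);im=cv2.resize(im,(480,600))
cv2.imwrite("pics/w2.png",im[:,:,::-1])
E
```

```text
(no output)
```

View pics/w2.png

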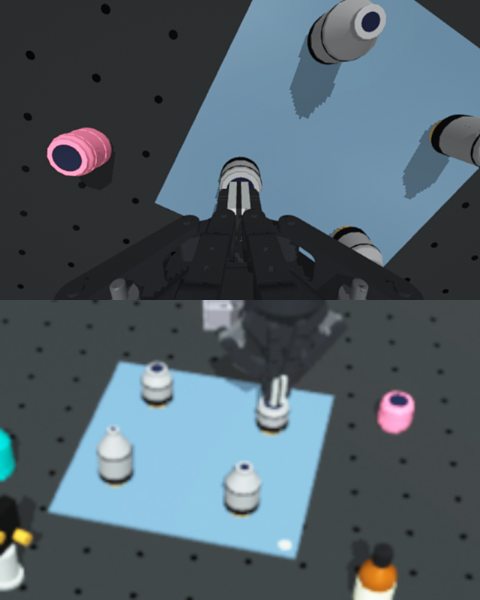

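Wrist half: the objective stands at (240,180), just ahead of the shut fingers. In the side half the fingers seem to come down on or behind its top at (275,395). I measure with depth where the fingers and the objective really are.

```bash
python3 - <<'E'
import numpy as np,cv2
from h import *
from rig import manip
print(manip.sense()["tool_pos"],manip.sense()["wrist_force"])
s=manip.snapshot("side");W=cloud(s)
np.savez("s2.npz",**s)
c=cv2.resize(s["color"][85:155,325:405],None,fx=8,fy=8,interpolation=cv2.INTER_NEAREST);cv2.imwrite("pics/s2.png",c[:,:,::-1])
for v in range(110,146,3):
    print(v,[tuple((W[v,u]*1000).round().astype(int)) if np.isfinite(W[v,u,0]) else None for u in range(352,384,5)])
w=np.load("w2.npz");W=cloud(w)
p=W[200:262,285:355].reshape(-1,3);print("wrist region")
for u in (320,):
    for v in range(205,300,8): print(v,(W[v,u]*1000).round())
E
```

```text
[ 0.48334687 -0.23964179  0.00778718] [-0.2449517   0.79170707  0.35289092]
110 [(np.int64(516), np.int64(-215), np.int64(99)), (np.int64(506), np.int64(-221), np.int64(96)), (np.int64(495), np.int64(-226), np.int64(92)), (np.int64(484), np.int64(-231), np.int64(89)), (np.int64(474), np.int64(-233), np.int64(88)), (np.int64(463), np.int64(-241), np.int64(83)), (np.int64(452), np.int64(-240), np.int64(84))]
113 [(np.int64(516), np.int64(-329), np.int64(2)), (np.int64(505), np.int64(-220), np.int64(88)), (np.int64(495), np.int64(-222), np.int64(87)), (np.int64(484), np.int64(-230), np.int64(82)), (np.int64(473), np.int64(-232), np.int64(82)), (np.int64(456), np.int64(-336), np.int64(0)), (np.int64(444), np.int64(-337), np.int64(0))]
116 [(np.int64(515), np.int64(-317), np.int64(2)), (np.int64(503), np.int64(-318), np.int64(2)), (np.int64(494), np.int64(-232), np.int64(71)), (np.int64(483), np.int64(-230), np.int64(74)), (np.int64(472), np.int64(-235), np.int64(71)), (np.int64(455), np.int64(-325), np.int64(0)), (np.int64(444), np.int64(-326), np.int64(0))]
119 [(np.int64(515), np.int64
[... 2539 characters left out ...]
int64(-236), np.int64(3)), (np.int64(444), np.int64(-237), np.int64(3))]
143 [(np.int64(511), np.int64(-222), np.int64(1)), (np.int64(500), np.int64(-222), np.int64(2)), (np.int64(489), np.int64(-221), np.int64(4)), (np.int64(477), np.int64(-221), np.int64(5)), (np.int64(466), np.int64(-223), np.int64(4)), (np.int64(455), np.int64(-226), np.int64(2)), (np.int64(444), np.int64(-226), np.int64(3))]
wrist region
205 [ 478. -223.    2.]
213 [ 478. -223.   16.]
221 [ 478. -223.   29.]
229 [ 478. -226.   34.]
237 [ 480. -230.   35.]
245 [ 480. -230.   44.]
253 [ 480. -230.   53.]
261 [ 480. -230.   60.]
269 [ 480. -230.   67.]
277 [ 480. -230.   73.]
285 [ 481. -233.   74.]
293 [ 482. -237.   74.]
```

View pics/s2.png

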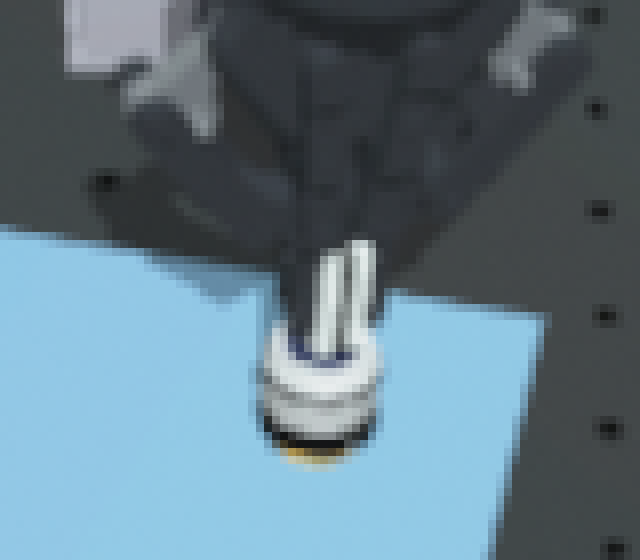

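```bash
python3 - <<'E'
import numpy as np,cv2
from h import *
for f,t in (("w1.npz",.132),("w2.npz",.0078)):
    s=np.load(f);W=cloud(s);c=-cv2.Rodrigues(s["rvec"])[0].T@s["tvec"].ravel()
    print(f,"tcp z",t,"cam",c.round(4))
    if f=="w1.npz":
        for v in (252,258,265,275,290,300,308): print(v,[(W[v,u]*1000).round().tolist() for u in (205,215,222,228,412,420,430)])
        m=np.abs(W[:,:,2]-.08)<.2
    else:
        for u in (308,314,318,322,326,332): print(u,[(W[v,u]*1000).round().tolist() for v in (226,232,236,240,244,250,260)])
E
```

```text
w1.npz tcp z 0.132 cam [ 0.4586 -0.1602  0.303 ]
252 [[387.0, -360.0, -1.0], [398.0, -356.0, -1.0], [406.0, -353.0, -1.0], [413.0, -351.0, -2.0], [597.0, -262.0, 40.0], [603.0, -258.0, 43.0], [637.0, -270.0, 2.0]]
258 [[389.0, -369.0, -2.0], [400.0, -364.0, -0.0], [438.0, -241.0, 181.0], [441.0, -239.0, 182.0], [524.0, -210.0, 182.0], [528.0, -209.0, 181.0], [621.0, -264.0, 35.0]]
265 [[391.0, -378.0, -1.0], [437.0, -241.0, 187.0], [440.0, -240.0, 187.0], [442.0, -242.0, 184.0], [522.0, -211.0, 188.0], [526.0, -210.0, 187.0], [534.0, -211.0, 181.0]]
275 [[436.0, -241.0, 197.0], [440.0, -240.0, 196.0], [442.0, -242.0, 192.0], [444.0, -246.0, 186.0], [523.0, -214.0, 191.0], [523.0, -210.0, 197.0], [527.0, -209.0, 197.0]]
290 [[439.0, -241.0, 206.0], [443.0, -242.0, 202.0], [444.0, -248.0, 194.0], [446.0, -253.0, 187.0], [526.0, -221.0, 191.0], [524.0, -215.0, 200.0], [524.0, -211.0, 205.0]]
300 [[441.0, -241.0, 211.0], [444.0, -245.0, 205.0], [446.0, -251.0, 197.0], [448.0, -257.0, 189.0], [528.0, -226.0, 192.0], [525.0, -219.0, 202.0], [523.0, -213.0, 210.0]]
308 [[442.0, -244.0, 211.
[... 493 characters left out ...]
231.0, 50.0], [477.0, -230.0, 60.0]]
318 [[477.0, -225.0, 32.0], [478.0, -227.0, 35.0], [478.0, -229.0, 36.0], [479.0, -231.0, 36.0], [479.0, -230.0, 43.0], [479.0, -230.0, 49.0], [479.0, -230.0, 59.0]]
322 [[479.0, -224.0, 32.0], [480.0, -226.0, 36.0], [481.0, -229.0, 35.0], [481.0, -231.0, 36.0], [481.0, -230.0, 42.0], [481.0, -229.0, 50.0], [481.0, -229.0, 60.0]]
326 [[481.0, -223.0, 33.0], [482.0, -225.0, 36.0], [483.0, -228.0, 35.0], [484.0, -230.0, 35.0], [483.0, -229.0, 43.0], [483.0, -229.0, 49.0], [482.0, -229.0, 60.0]]
332 [[484.0, -222.0, 32.0], [485.0, -224.0, 36.0], [486.0, -227.0, 35.0], [487.0, -229.0, 36.0], [487.0, -231.0, 36.0], [489.0, -235.0, 35.0], [485.0, -228.0, 59.0]]
```

The shut fingertips are at z≈.042 and the open ones at ≈.180 when the TCP was at .132. So the tips sit about 35 mm (shut) and 48 mm (open) behind the reported TCP, which means the given tool length does not fit what I measure. Before going lower I check where the gripper's body begins, and the height gap under it.

```bash
python3 - <<'E'
import numpy as np,cv2
from h import *
from rig import manip
s=np.load("s2.npz");t=manip.snapshot("top");np.savez("t2.npz",**t)
print(cv2.Rodrigues(np.load("w2.npz")["rvec"])[0].round(2))
tcp=np.array([.4834,-.2396]);X=np.array([-.33,.944]);Y=np.array([.944,.33])
for n,q in (("side",s),("top",t),("wrist",np.load("w2.npz"))):
    W=cloud(q).reshape(-1,3);a=(W[:,:2]-tcp)@X;b=(W[:,:2]-tcp)@Y
    m=(abs(a)<.08)&(abs(b)<.09)
    print(n)
    for z in np.arange(.04,.20,.01):
        k=m&(abs(W[:,2]-z)<.005)
        if k.sum()>4: print(z.round(3),k.sum(),"a",np.percentile(a[k],[2,98]).round(3),"b",np.percentile(b[k],[2,98]).round(3))
S=s["color"][0:160,260:460];cv2.imwrite("pics/s3.png",cv2.resize(S,None,fx=3.5,fy=3.5,interpolation=cv2.INTER_CUBIC)[:,:,::-1])
E
```

```text
[[ 0.94  0.33  0.  ]
 [ 0.31 -0.9   0.31]
 [ 0.1  -0.3  -0.95]]
side
0.04 63 a [-0.007  0.017] b [-0.009  0.017]
0.05 47 a [-0.003  0.012] b [-0.012  0.016]
0.06 53 a [-0.008  0.012] b [-0.01   0.015]
0.07 47 a [-0.007  0.011] b [-0.011  0.015]
0.08 58 a [0.004 0.014] b [-0.026  0.028]
0.09 164 a [-0.009  0.013] b [-0.035  0.035]
0.1 131 a [-0.011  0.016] b [-0.041  0.043]
0.11 154 a [-0.009  0.018] b [-0.048  0.051]
0.12 183 a [0.001 0.018] b [-0.056  0.059]
0.13 257 a [-0.011  0.019] b [-0.057  0.062]
0.14 206 a [-0.004  0.02 ] b [-0.046  0.05 ]
0.15 128 a [-0.007  0.015] b [-0.038  0.043]
0.16 35 a [-0.007  0.011] b [-0.032  0.039]
0.17 131 a [-0.     0.037] b [-0.024  0.038]
0.18 167 a [-0.002  0.037] b [-0.027  0.039]
0.19 169 a [-0.007  0.037] b [-0.027  0.039]
top
0.04 26 a [0.006 0.019] b [-0.012  0.014]
0.05 9 a [0.006 0.012] b [-0.013  0.006]
0.06 6 a [0.011 0.012] b [-0.005  0.004]
0.09 24 a [0.001 0.014] b [-0.037  0.033]
0.1 19 a [0.007 0.016] b [-0.04   0.039]
0.11 33 a [0.004 0.014] b [-0.047  0.046]
0.12 46 a [-0.011  0.014] b [-0.057  0.051]
0.13 134 a [-0.011  0.014] b [-0.06   0.061]
0.14 39 a [-0.004  0.012] b [-0.049  0.051]
0.15 21 a [-0.007  0.012] b [-0.041  0.041]
0.16 6 a [-0.003  0.009] b [-0.039  0.03 ]
0.17 29 a [0.006 0.039] b [-0.037  0.028]
0.18 39 a [0.009 0.039] b [-0.036  0.032]
0.19 41 a [0.004 0.038] b [-0.037  0.026]
wrist
0.04 588 a [0.002 0.015] b [-0.012  0.013]
0.05 498 a [0.006 0.011] b [-0.014  0.012]
0.06 627 a [0.006 0.011] b [-0.014  0.012]
0.07 838 a [-0.01   0.011] b [-0.013  0.011]
0.08 1581 a [-0.008  0.013] b [-0.029  0.027]
0.09 5435 a [-0.009  0.013] b [-0.037  0.035]
0.1 4704 a [-0.01   0.016] b [-0.044  0.043]
0.11 9274 a [-0.009  0.017] b [-0.051  0.049]
0.12 11986 a [0.003 0.017] b [-0.058  0.056]
0.13 4664 a [0.009 0.02 ] b [-0.06   0.058]
```

View pics/s3.png

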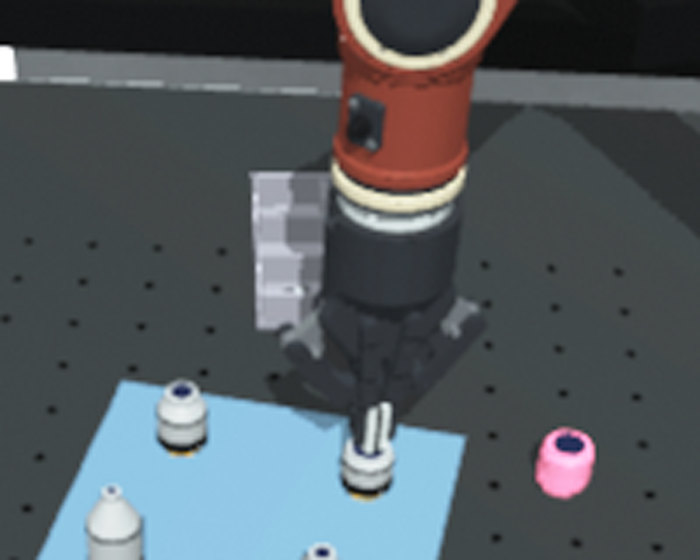

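The shape fits a gripper shifted as a whole: fingers from .042 up and palm hidden above ~.11. So only the reported TCP height is off, with true tip z ≈ reported + 0.0345 for shut fingers. The fingers shut just above the objective without touching it. I open and go 35 mm lower, watching the force.

```bash
python3 -m creep '[{"delta_pos":[0,0,0],"spin":0,"gripper":1},{"delta_pos":[0.11,0.07,0],"spin":0,"gripper":1},{"delta_pos":[0,0,0],"spin":0,"gripper":1},{"delta_pos":[0,0,0],"spin":0,"gripper":1},{"delta_pos":[0,0,0],"spin":0,"gripper":1},{"delta_pos":[0,0,0.6],"spin":0,"gripper":1},{"delta_pos":[0,0,0.6],"spin":0,"gripper":1},{"delta_pos":[0,0,0],"spin":0,"gripper":1}]'
python3 -m creep '[{"delta_pos":[0,0,0.35],"spin":0,"gripper":1},{"delta_pos":[0,0,0.15],"spin":0,"gripper":1},{"delta_pos":[0,0,0],"spin":0,"gripper":1}]'
python3 go.py 0.484 -0.237 -0.0275
python3 - <<'E'
from rig import manip
import cv2,numpy as np
from h import *
w=manip.snapshot("wrist");cv2.imwrite("pics/w4.png",w["color"][:,:,::-1])
W=cloud(w);tcp=manip.sense()["tool_pos"][:2];X=np.array([-.33,.944]);Y=np.array([.944,.33])
p=W.reshape(-1,3);a=(p[:,:2]-tcp)@X;b=(p[:,:2]-tcp)@Y
for sg in (-1,1):
    k=(abs(a)<.02)&(sg*b>.03)&(sg*b<.06)&(p[:,2]>.006);print("finger",sg,"lowest",np.percentile(p[k,2],1).round(4))
E
```

```text
t: 7.85
tool_pos: [0.4828, -0.2366, -0.0177]
ee_rot: [-0.002, 0.578, 0.816, -0.0]
wrist_force: [-0.6, 0.0, 1.1]
grip_width: 0.997
t: 8.22
tool_pos: [0.4838, -0.2371, -0.0264]
ee_rot: [-0.0, 0.579, 0.816, -0.0]
wrist_force: [0.5, -0.1, -0.6]
grip_width: 0.993
t 8.22 tcp [ 0.4838 -0.2371 -0.0264] rows tool xyz [0.   0.01 0.06] xhead 1.908 tilt 0.0003 grip 0.993 F [ 0.5 -0.1 -0.6]
finger -1 lowest 0.0185
finger 1 lowest 0.0189
```

View pics/w4.png

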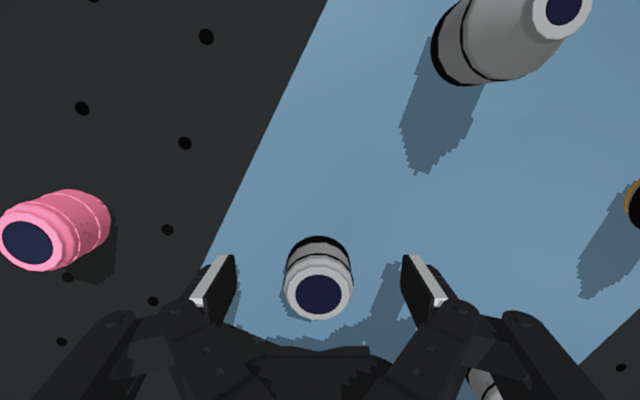

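The fingers now flank objective_33 at (318,280), with open tips at z≈.019. That puts shut tips at about reported + 0.032, so ~.006 now. Closing.

```bash
python3 -m creep '[{"delta_pos":[0,0,0],"spin":0,"gripper":0.6},{"delta_pos":[0,0,0],"spin":0,"gripper":0.3},{"delta_pos":[0,0,0],"spin":0,"gripper":0.2},{"delta_pos":[0,0,0],"spin":0,"gripper":0},{"delta_pos":[0,0,0],"spin":0,"gripper":0},{"delta_pos":[0,0,0],"spin":0,"gripper":0}]' 40
python3 go.py 0.484 -0.237 0.07
python3 -m creep '[{"delta_pos":[0,0,-0.5],"spin":0,"gripper":0},{"delta_pos":[0,0,-0.5],"spin":0,"gripper":0}]'
python3 go.py 0.497 0.284 0.07
```

```text
t: 9.02
tool_pos: [0.484, -0.2372, -0.0259]
ee_rot: [0.0, 0.579, 0.816, -0.0]
wrist_force: [-0.6, -0.4, 4.7]
grip_width: 0.375
t 9.03 tcp [ 0.484  -0.2372 -0.0259] rows tool xyz [ 0.01  0.   -4.79] xhead 1.908 tilt 0.0003 grip 0.375 F [-0.6 -0.4  4.7]
t: 9.28
tool_pos: [0.4838, -0.237, -0.0059]
ee_rot: [-0.0, 0.579, 0.816, 0.0]
wrist_force: [-0.3, -0.1, -1.2]
grip_width: 0.374
t 9.28 tcp [ 0.4838 -0.237  -0.0059] rows tool xyz [24.37  9.23 -3.78] xhead 1.908 tilt 0.0005 grip 0.374 F [-0.3 -0.1 -1.2]
```

Held at the right width (32 mm) and weight. From this grasp, foot z = reported TCP z + 0.029. Carrying to pad_1.

```bash
python3 -m creep '[{"delta_pos":[0,0,-0.95],"spin":0,"gripper":0},{"delta_pos":[0,0,-0.95],"spin":0,"gripper":0},{"delta_pos":[0,0,-0.95],"spin":0,"gripper":0},{"delta_pos":[0,0,-0.95],"spin":0,"gripper":0},{"delta_pos":[0.5,0.2,0],"spin":0,"gripper":0},{"delta_pos":[0.95,0.35,0],"spin":0,"gripper":0},{"delta_pos":[0.95,0.36,0],"spin":0,"gripper":0},{"delta_pos":[0.95,0.36,0],"spin":0,"gripper":0}]'
python3 -m creep '[{"delta_pos":[0.95,0.36,0],"spin":0,"gripper":0},{"delta_pos":[0.95,0.36,0],"spin":0,"gripper":0},{"delta_pos":[0.95,0.36,0],"spin":0,"gripper":0},{"delta_pos":[0.95,0.36,0],"spin":0,"gripper":0},{"delta_pos":[0.95,0.36,0],"spin":0,"gripper":0},{"delta_pos":[0.95,0.36,0],"spin":0,"gripper":0},{"delta_pos":[0.95,0.36,0],"spin":0,"gripper":0},{"delta_pos":[0.95,0.36,0],"spin":0,"gripper":0}]'
python3 -m creep '[{"delta_pos":[0.95,0.36,0],"spin":0,"gripper":0},{"delta_pos":[0.95,0.36,0],"spin":0,"gripper":0},{"delta_pos":[0.95,0.36,0],"spin":0,"gripper":0},{"delta_pos":[0.95,0.36,0],"spin":0,"gripper":0},{"delta_pos":[0.95,0.36,0],"spin":0,"gripper":0},{"delta_pos":[0.95,0.36,0],"spin":0,"gripper":0},{"delta_pos":[0.95,0.36,0],"spin":0,"gripper":0},{"delta_pos":[0.95,0.36,0],"spin":0,"gripper":0}]'
python3 go.py 0.497 0.284 -0.0125
```

```text
t: 10.28
tool_pos: [0.4849, -0.1625, 0.0689]
ee_rot: [-0.001, 0.578, 0.816, 0.0]
wrist_force: [0.1, -0.3, -1.8]
grip_width: 0.369
t: 11.28
tool_pos: [0.4884, -0.0004, 0.069]
ee_rot: [-0.001, 0.578, 0.816, -0.0]
wrist_force: [0.3, -0.1, -1.1]
grip_width: 0.374
t: 12.28
tool_pos: [0.4918, 0.1616, 0.0689]
ee_rot: [-0.001, 0.578, 0.816, -0.001]
wrist_force: [1.1, 0.5, -1.2]
grip_width: 0.371
t 12.28 tcp [0.4918 0.1616 0.0689] rows tool xyz [5.68 2.29 4.07] xhead 1.91 tilt 0.0027 grip 0.371 F [ 1.1  0.5 -1.2]
```

```bash
python3 -m creep '[{"delta_pos":[0.95,0.38,0],"spin":0,"gripper":0},{"delta_pos":[0.95,0.38,0],"spin":0,"gripper":0},{"delta_pos":[0.95,0.38,0.5],"spin":0,"gripper":0},{"delta_pos":[0.95,0.38,0.5],"spin":0,"gripper":0},{"delta_pos":[0.95,0.38,0.5],"spin":0,"gripper":0},{"delta_pos":[0.93,0.38,0.5],"spin":0,"gripper":0},{"delta_pos":[0,0,0.5],"spin":0,"gripper":0},{"delta_pos":[0,0,0],"spin":0,"gripper":0}]'
python3 go.py 0.497 0.284 -0.0125
python3 - <<'E'
from rig import manip
import cv2,numpy as np
s=manip.snapshot("wrist");t=manip.snapshot("side");np.savez("s5.npz",**t);np.savez("w5.npz",**s)
c=cv2.resize(t["color"][200:400,220:460],(640,533))[:400]
cv2.imwrite("pics/w5.png",cv2.resize(np.vstack([s["color"],c]),(480,600))[:,:,::-1])
E
```

```text
t: 13.28
tool_pos: [0.4984, 0.2803, 0.0185]
ee_rot: [-0.0, 0.579, 0.816, -0.002]
wrist_force: [0.2, 0.7, -1.2]
grip_width: 0.372
t 13.28 tcp [0.4984 0.2803 0.0185] rows tool xyz [0.2  0.   1.55] xhead 1.908 tilt 0.0039 grip 0.372 F [ 0.2  0.7 -1.2]
```

View pics/w5.png

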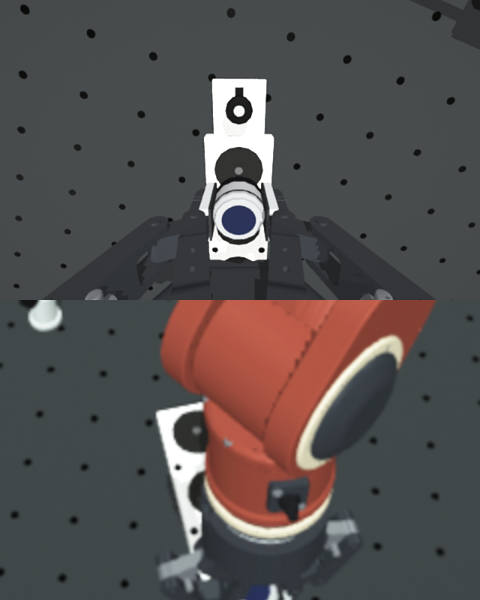

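The wrist view shows objective_33 held upright, centred on the row line (column 239), with pad_1 below and slightly ahead and the thumbscrew beyond it at (238,105). Lowering.

```bash
python3 -m creep '[{"delta_pos":[0.18,0,0.4],"spin":0,"gripper":0},{"delta_pos":[0,0,0.4],"spin":0,"gripper":0},{"delta_pos":[0,0,0.4],"spin":0,"gripper":0},{"delta_pos":[0,0,0.2],"spin":0,"gripper":0},{"delta_pos":[0,0,0.1],"spin":0,"gripper":0},{"delta_pos":[0,0,0],"spin":0,"gripper":0}]'
python3 go.py 0.497 0.284 -0.014
python3 -m creep '[{"delta_pos":[0,0,0.05],"spin":0,"gripper":0},{"delta_pos":[0,0,0.05],"spin":0,"gripper":0},{"delta_pos":[0,0,0],"spin":0,"gripper":0}]'
python3 go.py 0.497 0.284 -0.014
```

```text
t: 14.12
tool_pos: [0.4983, 0.2852, -0.0102]
ee_rot: [-0.0, 0.579, 0.816, 0.0]
wrist_force: [-0.2, 0.3, -1.7]
grip_width: 0.37
t 14.12 tcp [ 0.4983  0.2852 -0.0102] rows tool xyz [-0.04 -0.08  0.19] xhead 1.908 tilt 0.0001 grip 0.37 F [-0.2  0.3 -1.7]
t: 14.5
tool_pos: [0.4983, 0.2852, -0.0121]
ee_rot: [0.0, 0.579, 0.816, 0.0]
wrist_force: [0.8, 1.0, -1.2]
grip_width: 0.374
t 14.5 tcp [ 0.4983  0.2852 -0.0121] rows tool xyz [-0.03 -0.08  0.09] xhead 1.908 tilt 0.0001 grip 0.374 F [ 0.8  1.  -1.2]
```

```bash
python3 -m creep '[{"delta_pos":[0,-0.08,0.05],"spin":0,"gripper":0},{"delta_pos":[0,0,0.05],"spin":0,"gripper":0},{"delta_pos":[0,0,0],"spin":0,"gripper":0}]'
python3 -m creep '[{"delta_pos":[0,0,0.05],"spin":0,"gripper":0},{"delta_pos":[0,0,0],"spin":0,"gripper":0}]'
python3 go.py 0.497 0.284 -0.014
```

```text
t: 14.88
tool_pos: [0.4965, 0.2845, -0.0138]
ee_rot: [-0.0, 0.578, 0.816, -0.0]
wrist_force: [-1.6, -0.8, 3.6]
grip_width: 0.376
t: 15.12
tool_pos: [0.4965, 0.2846, -0.0139]
ee_rot: [0.0, 0.579, 0.816, -0.0]
wrist_force: [-2.9, -2.5, 9.5]
grip_width: 0.374
t 15.12 tcp [ 0.4965  0.2846 -0.0139] rows tool xyz [-0.04  0.01  0.01] xhead 1.908 tilt 0.0005 grip 0.374 F [-2.9 -2.5  9.5]
```

Contact at the expected height (foot ≈ .015). Ease up, release and rise.

```bash
python3 -m creep '[{"delta_pos":[0,0,-0.05],"spin":0,"gripper":0},{"delta_pos":[0,0,0],"spin":0,"gripper":0.45},{"delta_pos":[0,0,0],"spin":0,"gripper":0.6},{"delta_pos":[0,0,0],"spin":0,"gripper":0.8},{"delta_pos":[0,0,0],"spin":0,"gripper":1},{"delta_pos":[0,0,0],"spin":0,"gripper":1},{"delta_pos":[0,0,-0.5],"spin":0,"gripper":1},{"delta_pos":[0,0,-0.8],"spin":0,"gripper":1}]'
python3 -m creep '[{"delta_pos":[0,0,-1],"spin":0,"gripper":1},{"delta_pos":[0,0,-1],"spin":0,"gripper":1},{"delta_pos":[0,0,-0.5],"spin":0,"gripper":1}]'
python3 go.py 0.607 -0.2665 0.06
python3 - <<'E'
import numpy as np
from rig import manip
from h import *
s=manip.snapshot("side");W=cloud(s).reshape(-1,3)
for n in range(1):
    m=(abs(W[:,0]-.497)<.03)&(abs(W[:,1]-.284)<.03)&(W[:,2]>.042)&(W[:,2]<.056);p=W[m];print("33 nose",m.sum(),((p.max(0)+p.min(0))/2).round(4),(p.max(0)-p.min(0)).round(3)) if m.sum() else print("none")
E
```

```text
t: 16.12
tool_pos: [0.4966, 0.2846, 0.0125]
ee_rot: [-0.0, 0.578, 0.816, -0.0]
wrist_force: [-0.2, 0.1, 1.1]
grip_width: 0.998
t: 16.5
tool_pos: [0.4976, 0.2853, 0.0641]
ee_rot: [0.001, 0.579, 0.816, 0.002]
wrist_force: [0.1, -0.2, -0.1]
grip_width: 0.999
t 16.5 tcp [0.4976 0.2853 0.0641] rows tool xyz [-27.85  -3.96   0.17] xhead 1.908 tilt 0.0034 grip 0.999 F [ 0.1 -0.2 -0.1]
33 nose 417 [0.4975 0.2843 0.0474] [0.032 0.033 0.011]
```

objective_33 stands at (.4975,.2843), within 1 mm of pad_1. On to objective_44.

```bash
python3 -m creep '[{"delta_pos":[-0.99,-0.14,0],"spin":0,"gripper":1},{"delta_pos":[-0.99,-0.14,0],"spin":0,"gripper":1},{"delta_pos":[-0.99,-0.14,0],"spin":0,"gripper":1},{"delta_pos":[-0.99,-0.14,0],"spin":0,"gripper":1},{"delta_pos":[-0.99,-0.14,0],"spin":0,"gripper":1},{"delta_pos":[-0.99,-0.14,0],"spin":0,"gripper":1},{"delta_pos":[-0.99,-0.14,0],"spin":0,"gripper":1},{"delta_pos":[-0.99,-0.14,0],"spin":0,"gripper":1}]'
python3 -m creep '[{"delta_pos":[-0.99,-0.14,0],"spin":0,"gripper":1},{"delta_pos":[-0.99,-0.14,0],"spin":0,"gripper":1},{"delta_pos":[-0.99,-0.14,0],"spin":0,"gripper":1},{"delta_pos":[-0.99,-0.14,0],"spin":0,"gripper":1},{"delta_pos":[-0.99,-0.14,0],"spin":0,"gripper":1},{"delta_pos":[-0.99,-0.14,0],"spin":0,"gripper":1},{"delta_pos":[-0.99,-0.14,0],"spin":0,"gripper":1},{"delta_pos":[-0.99,-0.14,0],"spin":0,"gripper":1}]'
python3 -m creep '[{"delta_pos":[-0.99,-0.14,0],"spin":0,"gripper":1},{"delta_pos":[-0.99,-0.14,0],"spin":0,"gripper":1},{"delta_pos":[-0.99,-0.14,0],"spin":0,"gripper":1},{"delta_pos":[-0.99,-0.14,0],"spin":0,"gripper":1},{"delta_pos":[-0.99,-0.14,0],"spin":0,"gripper":1},{"delta_pos":[-0.99,-0.14,0],"spin":0,"gripper":1},{"delta_pos":[-0.99,-0.14,0],"spin":0,"gripper":1},{"delta_pos":[-0.99,-0.14,0],"spin":0,"gripper":1}]'
python3 -m creep '[{"delta_pos":[-0.99,-0.14,0],"spin":0,"gripper":1},{"delta_pos":[-0.99,-0.14,0],"spin":0,"gripper":1},{"delta_pos":[-0.99,-0.14,0],"spin":0,"gripper":1},{"delta_pos":[-0.7,-0.1,0],"spin":0,"gripper":1},{"delta_pos":[0,0,0],"spin":0,"gripper":1},{"delta_pos":[0,0,0],"spin":0,"gripper":1}]'
cat > near.py <<'E'
import sys,numpy as np
from rig import manip
from h import *
from go import go
x,y,zt=map(float,sys.argv[1:4]);W=cloud(manip.snapshot("wrist")).reshape(-1,3)
p=W[(abs(W[:,0]-x)<.03)&(abs(W[:,1]-y)<.03)&(abs(W[:,2]-zt)<.006)]
z=np.percentile(p[:,2],97);p=p[p[:,2]>z-.003];c=(p.max(0)+p.min(0))/2
print("wrist top centre",c.round(4),(p.max(0)-p.min(0)).round(3));go(x,y,-0.026)
E
python3 near.py 0.607 -0.2665 0.047
```

```text
t: 17.55
tool_pos: [0.5279, 0.1253, 0.0614]
ee_rot: [-0.0, 0.579, 0.815, -0.001]
wrist_force: [0.0, 0.5, -0.4]
grip_width: 0.999
t: 18.55
tool_pos: [0.5593, -0.0307, 0.0618]
ee_rot: [-0.0, 0.579, 0.816, -0.0]
wrist_force: [-0.8, -0.2, 0.3]
grip_width: 1.003
t: 19.55
tool_pos: [0.5907, -0.1873, 0.0618]
ee_rot: [-0.0, 0.579, 0.816, 0.0]
wrist_force: [-0.5, 0.7, 0.0]
grip_width: 0.995
t: 20.3
tool_pos: [0.6049, -0.2574, 0.0618]
ee_rot: [-0.0, 0.578, 0.816, 0.001]
wrist_force: [-0.0, -0.2, 0.3]
grip_width: 0.999
wrist top centre [ 0.606  -0.2696  0.0466] [0.022 0.022 0.004]
t 20.35 tcp [ 0.6051 -0.2571  0.0619] rows tool xyz [-0.48 -0.07  4.39] xhead 1.91 tilt 0.0013 grip 1.002 F [0.9 0.9 0.5]
```

```bash
python3 -m creep '[{"delta_pos":[-0.54,-0.12,0.7],"spin":0,"gripper":1},{"delta_pos":[0,0,1],"spin":0,"gripper":1},{"delta_pos":[0,0,1],"spin":0,"gripper":1},{"delta_pos":[0,0,0.9],"spin":0,"gripper":1},{"delta_pos":[0,0,0.6],"spin":0,"gripper":1},{"delta_pos":[0,0,0.2],"spin":0,"gripper":1},{"delta_pos":[0,0,0],"spin":0,"gripper":1}]'
python3 -m creep '[{"delta_pos":[0,0,0],"spin":0,"gripper":0.6},{"delta_pos":[0,0,0],"spin":0,"gripper":0.3},{"delta_pos":[0,0,0],"spin":0,"gripper":0.2},{"delta_pos":[0,0,0],"spin":0,"gripper":0},{"delta_pos":[0,0,0],"spin":0,"gripper":0},{"delta_pos":[0,0,0],"spin":0,"gripper":0}]' 40
python3 go.py 0.516 0.2272 0.07
```

```text
t: 21.22
tool_pos: [0.6065, -0.2697, -0.0261]
ee_rot: [0.0, 0.578, 0.816, 0.0]
wrist_force: [-0.3, 0.1, 0.1]
grip_width: 1.004
t: 21.98
tool_pos: [0.6067, -0.2698, -0.0256]
ee_rot: [0.001, 0.579, 0.816, 0.0]
wrist_force: [-0.1, -0.2, 4.4]
grip_width: 0.37
t 21.98 tcp [ 0.6067 -0.2698 -0.0256] rows tool xyz [24.95  3.94 -4.79] xhead 1.908 tilt 0.0011 grip 0.37 F [-0.1 -0.2  4.4]
```

```bash
python3 -m creep '[{"delta_pos":[0,0,-0.5],"spin":0,"gripper":0},{"delta_pos":[0,0,-0.8],"spin":0,"gripper":0},{"delta_pos":[0,0,-0.9],"spin":0,"gripper":0},{"delta_pos":[0,0,-0.9],"spin":0,"gripper":0},{"delta_pos":[0,0,-0.9],"spin":0,"gripper":0},{"delta_pos":[0.4,0.06,-0.8],"spin":0,"gripper":0},{"delta_pos":[0.9,0.14,0],"spin":0,"gripper":0},{"delta_pos":[0.96,0.15,0],"spin":0,"gripper":0}]'
python3 -m creep '[{"delta_pos":[0.96,0.15,0],"spin":0,"gripper":0},{"delta_pos":[0.96,0.15,0],"spin":0,"gripper":0},{"delta_pos":[0.96,0.15,0],"spin":0,"gripper":0},{"delta_pos":[0.96,0.15,0],"spin":0,"gripper":0},{"delta_pos":[0.96,0.15,0],"spin":0,"gripper":0},{"delta_pos":[0.96,0.15,0],"spin":0,"gripper":0},{"delta_pos":[0.96,0.15,0],"spin":0,"gripper":0},{"delta_pos":[0.96,0.15,0],"spin":0,"gripper":0}]'
python3 -m creep '[{"delta_pos":[0.96,0.15,0],"spin":0,"gripper":0},{"delta_pos":[0.96,0.15,0],"spin":0,"gripper":0},{"delta_pos":[0.96,0.15,0],"spin":0,"gripper":0},{"delta_pos":[0.96,0.15,0],"spin":0,"gripper":0},{"delta_pos":[0.96,0.15,0],"spin":0,"gripper":0},{"delta_pos":[0.96,0.15,0],"spin":0,"gripper":0},{"delta_pos":[0.96,0.15,0],"spin":0,"gripper":0},{"delta_pos":[0.96,0.15,0],"spin":0,"gripper":0}]'
python3 go.py 0.516 0.2272 0.02
```

```text
t: 22.98
tool_pos: [0.597, -0.2224, 0.0694]
ee_rot: [-0.001, 0.578, 0.816, 0.0]
wrist_force: [0.7, -0.4, -1.6]
grip_width: 0.371
t: 23.98
tool_pos: [0.5696, -0.0706, 0.0699]
ee_rot: [0.0, 0.579, 0.816, 0.0]
wrist_force: [-0.1, 0.6, -1.7]
grip_width: 0.374
t: 24.98
tool_pos: [0.5414, 0.0823, 0.0699]
ee_rot: [0.0, 0.579, 0.816, 0.0]
wrist_force: [-0.6, 0.0, -0.5]
grip_width: 0.371
t 24.98 tcp [0.5414 0.0823 0.0699] rows tool xyz [7.26 1.2  2.49] xhead 1.908 tilt 0.0001 grip 0.371 F [-0.6  0.  -0.5]
```

```bash
python3 -m creep '[{"delta_pos":[0.96,0.15,0],"spin":0,"gripper":0},{"delta_pos":[0.96,0.16,0],"spin":0,"gripper":0},{"delta_pos":[0.96,0.16,0],"spin":0,"gripper":0},{"delta_pos":[0.96,0.16,0],"spin":0,"gripper":0},{"delta_pos":[0.96,0.16,0.5],"spin":0,"gripper":0},{"delta_pos":[0.96,0.16,0.7],"spin":0,"gripper":0},{"delta_pos":[0.9,0.16,0.8],"spin":0,"gripper":0},{"delta_pos":[0.5,0.08,0.5],"spin":0,"gripper":0}]'
python3 -m creep '[{"delta_pos":[0,0,0.4],"spin":0,"gripper":0},{"delta_pos":[0,0,0],"spin":0,"gripper":0}]'
python3 near.py 0.516 0.2272 0.086
python3 go.py 0.516 0.2272 -0.0135
```

```text
t: 25.98
tool_pos: [0.516, 0.2258, 0.0192]
ee_rot: [-0.0, 0.578, 0.816, -0.0]
wrist_force: [0.8, 0.4, -1.1]
grip_width: 0.372
t: 26.22
tool_pos: [0.5167, 0.2227, 0.0113]
ee_rot: [0.0, 0.579, 0.815, -0.001]
wrist_force: [-0.8, 0.1, -1.8]
grip_width: 0.374
wrist top centre [0.516  0.2227 0.0901] [0.06  0.046 0.004]
t 26.27 tcp [0.5171 0.2228 0.0118] rows tool xyz [0.23 0.02 1.89] xhead 1.906 tilt 0.0011 grip 0.373 F [ 0.2  0.7 -1.6]
t 26.27 tcp [0.5171 0.2228 0.0118] rows tool xyz [0.23 0.02 1.26] xhead 1.906 tilt 0.0011 grip 0.373 F [ 0.2  0.7 -1.6]
```

```bash
python3 -m creep '[{"delta_pos":[0.2,0,0.3],"spin":0,"gripper":0},{"delta_pos":[0,0,0.4],"spin":0,"gripper":0},{"delta_pos":[0,0,0.3],"spin":0,"gripper":0},{"delta_pos":[0,0,0.13],"spin":0,"gripper":0},{"delta_pos":[0,0,0.08],"spin":0,"gripper":0},{"delta_pos":[0,0,0.05],"spin":0,"gripper":0},{"delta_pos":[0,0,0],"spin":0,"gripper":0}]'
python3 go.py 0.516 0.2272 -0.0135
```

```text
t: 27.15
tool_pos: [0.5155, 0.2279, -0.0133]
ee_rot: [0.0, 0.579, 0.816, 0.0]
wrist_force: [0.2, 0.1, -1.5]
grip_width: 0.371
t 27.15 tcp [ 0.5155  0.2279 -0.0133] rows tool xyz [-0.04  0.01  0.01] xhead 1.908 tilt 0.0002 grip 0.371 F [ 0.2  0.1 -1.5]
```

```bash
python3 -m creep '[{"delta_pos":[0,0,0.05],"spin":0,"gripper":0},{"delta_pos":[0,0,0],"spin":0,"gripper":0}]'
python3 -m creep '[{"delta_pos":[0,0,0.04],"spin":0,"gripper":0},{"delta_pos":[0,0,0],"spin":0,"gripper":0}]'
python3 go.py 0.516 0.2272 -0.0145
```

```text
t: 27.4
tool_pos: [0.5156, 0.2279, -0.0136]
ee_rot: [0.0, 0.579, 0.816, 0.0]
wrist_force: [-0.4, -0.8, 4.0]
grip_width: 0.367
t: 27.65
tool_pos: [0.5157, 0.2279, -0.0136]
ee_rot: [0.0, 0.579, 0.816, 0.0]
wrist_force: [-2.4, -0.9, 9.9]
grip_width: 0.375
t 27.65 tcp [ 0.5157  0.2279 -0.0136] rows tool xyz [-0.04  0.    0.04] xhead 1.908 tilt 0.0011 grip 0.375 F [-2.4 -0.9  9.9]
```

```bash
python3 -m creep '[{"delta_pos":[0,0,-0.06],"spin":0,"gripper":0},{"delta_pos":[0,0,0],"spin":0,"gripper":0.45},{"delta_pos":[0,0,0],"spin":0,"gripper":0.6},{"delta_pos":[0,0,0],"spin":0,"gripper":0.8},{"delta_pos":[0,0,0],"spin":0,"gripper":1},{"delta_pos":[0,0,0],"spin":0,"gripper":1},{"delta_pos":[0,0,-0.5],"spin":0,"gripper":1},{"delta_pos":[0,0,-0.8],"spin":0,"gripper":1}]'
python3 -m creep '[{"delta_pos":[0,0,-1],"spin":0,"gripper":1},{"delta_pos":[0,0,-1],"spin":0,"gripper":1},{"delta_pos":[0,0,-0.4],"spin":0,"gripper":1},{"delta_pos":[0,0,0],"spin":0,"gripper":1}]'
cat > chk.py <<'E'
import sys,numpy as np
from rig import manip
from h import *
x,y,z=map(float,sys.argv[1:4])
for n in ("side","wrist"):
    W=cloud(manip.snapshot(n)).reshape(-1,3)
    p=W[(np.hypot(W[:,0]-x,W[:,1]-y)<.025)&(abs(W[:,2]-z)<.004)]
    print(n,len(p),((p.max(0)+p.min(0))/2).round(4) if len(p) else "",(p.max(0)-p.min(0)).round(3) if len(p) else "")
E
python3 chk.py 0.516 0.2272 0.057
python3 go.py 0.5095 -0.116 0.06
```

```text
t: 28.65
tool_pos: [0.5152, 0.2278, 0.0127]
ee_rot: [-0.0, 0.578, 0.816, -0.0]
wrist_force: [0.3, 0.4, -0.1]
grip_width: 0.999
t: 29.15
tool_pos: [0.5159, 0.228, 0.061]
ee_rot: [0.0, 0.579, 0.816, 0.001]
wrist_force: [-0.3, 1.0, 0.5]
grip_width: 0.997
side 193 [0.5167 0.2302 0.057 ] [0.026 0.025 0.008]
wrist 905 [0.5146 0.2282 0.0566] [0.023 0.023 0.007]
t 29.25 tcp [0.515  0.2275 0.0597] rows tool xyz [-1.612e+01 -5.940e+00 -1.000e-02] xhead 1.908 tilt 0.0009 grip 1.001 F [ 0.  -0.2 -0.4]
```

objective_44 stands within 3 mm of pad_2. On to objective_55.

```bash
python3 -m creep '[{"delta_pos":[-0.95,-0.35,0],"spin":0,"gripper":1},{"delta_pos":[-0.95,-0.35,0],"spin":0,"gripper":1},{"delta_pos":[-0.95,-0.35,0],"spin":0,"gripper":1},{"delta_pos":[-0.95,-0.35,0],"spin":0,"gripper":1},{"delta_pos":[-0.95,-0.35,0],"spin":0,"gripper":1},{"delta_pos":[-0.95,-0.35,0],"spin":0,"gripper":1},{"delta_pos":[-0.95,-0.35,0],"spin":0,"gripper":1},{"delta_pos":[-0.95,-0.35,0],"spin":0,"gripper":1}]'
python3 -m creep '[{"delta_pos":[-0.95,-0.35,0],"spin":0,"gripper":1},{"delta_pos":[-0.95,-0.35,0],"spin":0,"gripper":1},{"delta_pos":[-0.95,-0.35,0],"spin":0,"gripper":1},{"delta_pos":[-0.95,-0.35,0],"spin":0,"gripper":1},{"delta_pos":[-0.95,-0.35,0],"spin":0,"gripper":1},{"delta_pos":[-0.95,-0.35,0],"spin":0,"gripper":1},{"delta_pos":[-0.95,-0.35,0],"spin":0,"gripper":1},{"delta_pos":[-0.95,-0.35,0],"spin":0,"gripper":1}]'
python3 -m creep '[{"delta_pos":[-0.6,-0.3,0],"spin":0,"gripper":1},{"delta_pos":[0,0,0],"spin":0,"gripper":1},{"delta_pos":[0,0,0],"spin":0,"gripper":1}]'
python3 near.py 0.5095 -0.116 0.058
```

```text
t: 30.25
tool_pos: [0.5125, 0.0634, 0.06]
ee_rot: [0.0, 0.579, 0.815, -0.0]
wrist_force: [-0.2, 0.2, 0.3]
grip_width: 1.0
t: 31.25
tool_pos: [0.5094, -0.0984, 0.0599]
ee_rot: [-0.0, 0.579, 0.815, -0.0]
wrist_force: [-0.1, 0.5, 0.2]
grip_width: 1.002
t: 31.62
tool_pos: [0.5085, -0.1085, 0.0601]
ee_rot: [-0.0, 0.578, 0.816, 0.0]
wrist_force: [-0.4, 0.0, -0.3]
grip_width: 0.999
wrist top centre [ 0.509  -0.1169  0.0571] [0.016 0.016 0.004]
t 31.68 tcp [ 0.5086 -0.1083  0.0601] rows tool xyz [-0.38 -0.09  4.31] xhead 1.909 tilt 0.0009 grip 1.0 F [ 0.3 -0.8 -0.2]
```

```bash
python3 -m creep '[{"delta_pos":[-0.35,-0.06,0.7],"spin":0,"gripper":1},{"delta_pos":[0,0,1],"spin":0,"gripper":1},{"delta_pos":[0,0,1],"spin":0,"gripper":1},{"delta_pos":[0,0,0.9],"spin":0,"gripper":1},{"delta_pos":[0,0,0.5],"spin":0,"gripper":1},{"delta_pos":[0,0,0.2],"spin":0,"gripper":1},{"delta_pos":[0,0,0],"spin":0,"gripper":1}]'
python3 -m creep '[{"delta_pos":[0,0,0],"spin":0,"gripper":0.6},{"delta_pos":[0,0,0],"spin":0,"gripper":0.3},{"delta_pos":[0,0,0],"spin":0,"gripper":0.2},{"delta_pos":[0,0,0],"spin":0,"gripper":0},{"delta_pos":[0,0,0],"spin":0,"gripper":0},{"delta_pos":[0,0,0],"spin":0,"gripper":0}]' 40
python3 go.py 0.536 0.171 0.07
```

```text
t: 32.55
tool_pos: [0.5098, -0.1164, -0.026]
ee_rot: [0.0, 0.578, 0.816, 0.0]
wrist_force: [-0.2, -0.1, 0.2]
grip_width: 1.004
t: 33.3
tool_pos: [0.5098, -0.1166, -0.0255]
ee_rot: [0.0, 0.579, 0.816, -0.0]
wrist_force: [-1.4, 0.7, 6.5]
grip_width: 0.378
t 33.3 tcp [ 0.5098 -0.1166 -0.0255] rows tool xyz [13.14  5.99 -4.78] xhead 1.908 tilt 0.0005 grip 0.378 F [-1.4  0.7  6.5]
```

```bash
python3 -m creep '[{"delta_pos":[0,0,-0.5],"spin":0,"gripper":0},{"delta_pos":[0,0,-0.8],"spin":0,"gripper":0},{"delta_pos":[0,0,-0.9],"spin":0,"gripper":0},{"delta_pos":[0,0,-0.9],"spin":0,"gripper":0},{"delta_pos":[0,0,-0.9],"spin":0,"gripper":0},{"delta_pos":[0.4,0.2,-0.8],"spin":0,"gripper":0},{"delta_pos":[0.9,0.41,0],"spin":0,"gripper":0},{"delta_pos":[0.95,0.43,0],"spin":0,"gripper":0}]'
python3 -m creep '[{"delta_pos":[0.95,0.43,0],"spin":0,"gripper":0},{"delta_pos":[0.95,0.43,0],"spin":0,"gripper":0},{"delta_pos":[0.95,0.43,0],"spin":0,"gripper":0},{"delta_pos":[0.95,0.43,0],"spin":0,"gripper":0},{"delta_pos":[0.95,0.43,0],"spin":0,"gripper":0},{"delta_pos":[0.95,0.43,0],"spin":0,"gripper":0},{"delta_pos":[0.95,0.43,0],"spin":0,"gripper":0},{"delta_pos":[0.95,0.43,0],"spin":0,"gripper":0}]'
python3 -m creep '[{"delta_pos":[0.95,0.43,0],"spin":0,"gripper":0},{"delta_pos":[0.95,0.43,0.4],"spin":0,"gripper":0},{"delta_pos":[0.8,0.4,0.7],"spin":0,"gripper":0},{"delta_pos":[0.3,0.2,0.7],"spin":0,"gripper":0},{"delta_pos":[0,0,0.4],"spin":0,"gripper":0},{"delta_pos":[0,0,0.2],"spin":0,"gripper":0},{"delta_pos":[0,0,0],"spin":0,"gripper":0}]'
python3 go.py 0.536 0.171 -0.0135
```

```text
t: 34.3
tool_pos: [0.5146, -0.066, 0.071]
ee_rot: [0.0, 0.579, 0.816, 0.0]
wrist_force: [0.0, -0.4, -1.8]
grip_width: 0.375
t: 35.3
tool_pos: [0.5288, 0.1008, 0.0706]
ee_rot: [-0.0, 0.578, 0.816, 0.0]
wrist_force: [1.0, -0.0, -1.3]
grip_width: 0.376
t: 36.17
tool_pos: [0.5368, 0.1643, 0.0219]
ee_rot: [0.0, 0.579, 0.815, -0.0]
wrist_force: [0.2, -0.4, -1.6]
grip_width: 0.375
t 36.17 tcp [0.5368 0.1643 0.0219] rows tool xyz [0.33 0.07 1.77] xhead 1.906 tilt 0.0009 grip 0.375 F [ 0.2 -0.4 -1.6]
```

```bash
python3 -m creep '[{"delta_pos":[0.31,0.04,0.4],"spin":0,"gripper":0},{"delta_pos":[0,0,0.5],"spin":0,"gripper":0},{"delta_pos":[0,0,0.4],"spin":0,"gripper":0},{"delta_pos":[0,0,0.3],"spin":0,"gripper":0},{"delta_pos":[0,0,0.1],"spin":0,"gripper":0},{"delta_pos":[0,0,0.05],"spin":0,"gripper":0},{"delta_pos":[0,0,0],"spin":0,"gripper":0}]'
python3 go.py 0.536 0.171 -0.0135
python3 -m creep '[{"delta_pos":[0,0,0.04],"spin":0,"gripper":0},{"delta_pos":[0,0,0],"spin":0,"gripper":0}]'
```

```text
t: 37.05
tool_pos: [0.5357, 0.1716, -0.0128]
ee_rot: [0.0, 0.579, 0.816, 0.0]
wrist_force: [-0.3, 0.4, -1.5]
grip_width: 0.373
t 37.05 tcp [ 0.5357  0.1716 -0.0128] rows tool xyz [-0.03  0.    0.04] xhead 1.908 tilt 0.0005 grip 0.373 F [-0.3  0.4 -1.5]
t: 37.3
tool_pos: [0.5358, 0.1717, -0.0134]
ee_rot: [0.0, 0.579, 0.816, 0.0]
wrist_force: [0.0, 0.1, -0.5]
grip_width: 0.375
```

Touching down (the weight is easing off). One small step more, then release.

```bash
python3 -m creep '[{"delta_pos":[0,0,0.03],"spin":0,"gripper":0},{"delta_pos":[0,0,0],"spin":0,"gripper":0}]'
python3 -m creep '[{"delta_pos":[0,0,0],"spin":0,"gripper":0.45},{"delta_pos":[0,0,0],"spin":0,"gripper":0.6},{"delta_pos":[0,0,0],"spin":0,"gripper":0.8},{"delta_pos":[0,0,0],"spin":0,"gripper":1},{"delta_pos":[0,0,0],"spin":0,"gripper":1},{"delta_pos":[0,0,-0.5],"spin":0,"gripper":1},{"delta_pos":[0,0,-0.8],"spin":0,"gripper":1},{"delta_pos":[0,0,-1],"spin":0,"gripper":1}]'
python3 -m creep '[{"delta_pos":[0,0,-1],"spin":0,"gripper":1},{"delta_pos":[0,0,-0.4],"spin":0,"gripper":1},{"delta_pos":[0,0,0],"spin":0,"gripper":1}]'
python3 chk.py 0.536 0.171 0.068
python3 go.py 0.635 -0.146 0.06
```

```text
t: 37.55
tool_pos: [0.5358, 0.1716, -0.0135]
ee_rot: [0.0, 0.579, 0.816, 0.0]
wrist_force: [-1.4, -1.1, 5.7]
grip_width: 0.373
t: 38.55
tool_pos: [0.5357, 0.1716, 0.033]
ee_rot: [0.0, 0.579, 0.816, 0.0]
wrist_force: [-0.4, 0.2, -0.9]
grip_width: 0.999
t: 38.92
tool_pos: [0.536, 0.1716, 0.0606]
ee_rot: [0.001, 0.579, 0.816, 0.001]
wrist_force: [0.9, 0.5, -0.8]
grip_width: 0.999
side 103 [0.5373 0.173  0.0679] [0.019 0.019 0.008]
wrist 557 [0.5349 0.1716 0.0677] [0.017 0.016 0.007]
t 39.02 tcp [0.5352 0.1713 0.0593] rows tool xyz [-16.62  -0.53  -0.03] xhead 1.908 tilt 0.0009 grip 0.997 F [-0.6 -0.2 -0.4]
```

objective_55 is within 2 mm of pad_3. On to objective_65.

```bash
python3 -m creep '[{"delta_pos":[-0.97,-0.03,0],"spin":0,"gripper":1},{"delta_pos":[-0.97,-0.03,0],"spin":0,"gripper":1},{"delta_pos":[-0.97,-0.03,0],"spin":0,"gripper":1},{"delta_pos":[-0.97,-0.03,0],"spin":0,"gripper":1},{"delta_pos":[-0.97,-0.03,0],"spin":0,"gripper":1},{"delta_pos":[-0.97,-0.03,0],"spin":0,"gripper":1},{"delta_pos":[-0.97,-0.03,0],"spin":0,"gripper":1},{"delta_pos":[-0.97,-0.03,0],"spin":0,"gripper":1}]'
python3 -m creep '[{"delta_pos":[-0.97,-0.03,0],"spin":0,"gripper":1},{"delta_pos":[-0.97,-0.03,0],"spin":0,"gripper":1},{"delta_pos":[-0.97,-0.03,0],"spin":0,"gripper":1},{"delta_pos":[-0.97,-0.03,0],"spin":0,"gripper":1},{"delta_pos":[-0.97,-0.03,0],"spin":0,"gripper":1},{"delta_pos":[-0.97,-0.03,0],"spin":0,"gripper":1},{"delta_pos":[-0.97,-0.03,0],"spin":0,"gripper":1},{"delta_pos":[-0.97,-0.03,0],"spin":0,"gripper":1}]'
python3 -m creep '[{"delta_pos":[-0.7,-0.03,0],"spin":0,"gripper":1},{"delta_pos":[0,0,0],"spin":0,"gripper":1},{"delta_pos":[0,0,0],"spin":0,"gripper":1}]'
python3 near.py 0.635 -0.146 0.067
```

```text
t: 40.02
tool_pos: [0.5827, 0.0223, 0.0597]
ee_rot: [0.0, 0.578, 0.816, 0.0]
wrist_force: [0.6, -0.9, -0.4]
grip_width: 1.001
t: 41.02
tool_pos: [0.6295, -0.1258, 0.0596]
ee_rot: [-0.0, 0.579, 0.816, 0.0]
wrist_force: [-0.5, 1.1, 0.1]
grip_width: 1.0
t: 41.4
tool_pos: [0.6331, -0.1367, 0.0596]
ee_rot: [-0.0, 0.578, 0.816, 0.0]
wrist_force: [-0.9, -0.1, -0.6]
grip_width: 0.998
wrist top centre [ 0.6345 -0.1474  0.067 ] [0.011 0.011 0.003]
t 41.45 tcp [ 0.6331 -0.1365  0.0597] rows tool xyz [-0.49 -0.07  4.28] xhead 1.91 tilt 0.0012 grip 1.001 F [ 0.4 -0.3  0.8]
```

```bash
python3 -m creep '[{"delta_pos":[-0.47,-0.06,0.5],"spin":0,"gripper":1},{"delta_pos":[0,0,0.9],"spin":0,"gripper":1},{"delta_pos":[0,0,1],"spin":0,"gripper":1},{"delta_pos":[0,0,0.9],"spin":0,"gripper":1},{"delta_pos":[0,0,0.5],"spin":0,"gripper":1},{"delta_pos":[0,0,0.2],"spin":0,"gripper":1},{"delta_pos":[0,0,0],"spin":0,"gripper":1}]'
python3 -m creep '[{"delta_pos":[0,0,0],"spin":0,"gripper":0.6},{"delta_pos":[0,0,0],"spin":0,"gripper":0.3},{"delta_pos":[0,0,0],"spin":0,"gripper":0.2},{"delta_pos":[0,0,0],"spin":0,"gripper":0},{"delta_pos":[0,0,0],"spin":0,"gripper":0},{"delta_pos":[0,0,0],"spin":0,"gripper":0}]' 40
python3 go.py 0.555 0.114 0.075
```

```text
t: 42.32
tool_pos: [0.6354, -0.1472, -0.0203]
ee_rot: [0.0, 0.578, 0.816, 0.0]
wrist_force: [-0.5, 0.4, 0.8]
grip_width: 0.999
t: 43.08
tool_pos: [0.6354, -0.1474, -0.0198]
ee_rot: [0.0, 0.579, 0.816, 0.0]
wrist_force: [-1.3, -0.3, 5.2]
grip_width: 0.375
t 43.08 tcp [ 0.6354 -0.1474 -0.0198] rows tool xyz [13.66  0.53 -4.75] xhead 1.908 tilt 0.0006 grip 0.375 F [-1.3 -0.3  5.2]
```

```bash
python3 -m creep '[{"delta_pos":[0,0,-0.5],"spin":0,"gripper":0},{"delta_pos":[0,0,-0.8],"spin":0,"gripper":0},{"delta_pos":[0,0,-0.9],"spin":0,"gripper":0},{"delta_pos":[0,0,-0.9],"spin":0,"gripper":0},{"delta_pos":[0,0,-0.9],"spin":0,"gripper":0},{"delta_pos":[0.4,0.02,-0.8],"spin":0,"gripper":0},{"delta_pos":[0.9,0.04,0],"spin":0,"gripper":0},{"delta_pos":[0.95,0.04,0],"spin":0,"gripper":0}]'
python3 -m creep '[{"delta_pos":[0.95,0.04,0],"spin":0,"gripper":0},{"delta_pos":[0.95,0.04,0],"spin":0,"gripper":0},{"delta_pos":[0.95,0.04,0],"spin":0,"gripper":0},{"delta_pos":[0.95,0.04,0],"spin":0,"gripper":0},{"delta_pos":[0.95,0.04,0],"spin":0,"gripper":0},{"delta_pos":[0.95,0.04,0],"spin":0,"gripper":0},{"delta_pos":[0.95,0.04,0],"spin":0,"gripper":0},{"delta_pos":[0.95,0.04,0],"spin":0,"gripper":0}]'
python3 -m creep '[{"delta_pos":[0.95,0.03,0],"spin":0,"gripper":0},{"delta_pos":[0.95,0.03,0.4],"spin":0,"gripper":0},{"delta_pos":[0.95,0.03,0.7],"spin":0,"gripper":0},{"delta_pos":[0.7,0.03,0.7],"spin":0,"gripper":0},{"delta_pos":[0,0,0.4],"spin":0,"gripper":0},{"delta_pos":[0,0,0.2],"spin":0,"gripper":0},{"delta_pos":[0,0,0],"spin":0,"gripper":0}]'
python3 go.py 0.555 0.114 -0.0078
```

```text
t: 44.08
tool_pos: [0.621, -0.1019, 0.0752]
ee_rot: [-0.001, 0.578, 0.816, 0.0]
wrist_force: [-0.2, -0.4, -2.8]
grip_width: 0.371
t: 45.08
tool_pos: [0.5776, 0.0427, 0.0757]
ee_rot: [0.0, 0.579, 0.816, 0.0]
wrist_force: [0.8, 0.3, -1.9]
grip_width: 0.373
t: 45.95
tool_pos: [0.5571, 0.1079, 0.0274]
ee_rot: [0.0, 0.579, 0.815, -0.0]
wrist_force: [-0.1, 0.3, -2.0]
grip_width: 0.374
t 45.95 tcp [0.5571 0.1079 0.0274] rows tool xyz [0.32 0.   1.76] xhead 1.906 tilt 0.0008 grip 0.374 F [-0.1  0.3 -2. ]
```

```bash
python3 -m creep '[{"delta_pos":[0.3,0,0.4],"spin":0,"gripper":0},{"delta_pos":[0,0,0.5],"spin":0,"gripper":0},{"delta_pos":[0,0,0.4],"spin":0,"gripper":0},{"delta_pos":[0,0,0.3],"spin":0,"gripper":0},{"delta_pos":[0,0,0.1],"spin":0,"gripper":0},{"delta_pos":[0,0,0.04],"spin":0,"gripper":0},{"delta_pos":[0,0,0],"spin":0,"gripper":0}]'
python3 go.py 0.555 0.114 -0.0078
python3 -m creep '[{"delta_pos":[0,0,0.04],"spin":0,"gripper":0},{"delta_pos":[0,0,0],"spin":0,"gripper":0}]'
```

```text
t: 46.82
tool_pos: [0.5549, 0.1149, -0.007]
ee_rot: [0.0, 0.579, 0.816, 0.0]
wrist_force: [0.2, 0.1, -1.7]
grip_width: 0.378
t 46.83 tcp [ 0.5549  0.1149 -0.007 ] rows tool xyz [-0.04 -0.01  0.04] xhead 1.908 tilt 0.0005 grip 0.378 F [ 0.2  0.1 -1.7]
t: 47.08
tool_pos: [0.555, 0.1149, -0.0078]
ee_rot: [0.0, 0.579, 0.816, 0.0]
wrist_force: [0.5, 0.2, -2.2]
grip_width: 0.377
```

```bash
python3 -m creep '[{"delta_pos":[0,0,0.04],"spin":0,"gripper":0},{"delta_pos":[0,0,0],"spin":0,"gripper":0}]'; python3 go.py 0.555 0.114 -0.0078
```

```text
t: 47.32
tool_pos: [0.555, 0.115, -0.0078]
ee_rot: [0.0, 0.579, 0.816, 0.0]
wrist_force: [-1.7, -1.1, 4.8]
grip_width: 0.371
t 47.33 tcp [ 0.555   0.115  -0.0078] rows tool xyz [-0.05 -0.02 -0.  ] xhead 1.908 tilt 0.0008 grip 0.371 F [-1.7 -1.1  4.8]
```

```bash
python3 -m creep '[{"delta_pos":[0,0,0],"spin":0,"gripper":0.45},{"delta_pos":[0,0,0],"spin":0,"gripper":0.6},{"delta_pos":[0,0,0],"spin":0,"gripper":0.8},{"delta_pos":[0,0,0],"spin":0,"gripper":1},{"delta_pos":[0,0,0],"spin":0,"gripper":1},{"delta_pos":[0,0,-0.5],"spin":0,"gripper":1},{"delta_pos":[0,0,-0.8],"spin":0,"gripper":1},{"delta_pos":[0,0,-1],"spin":0,"gripper":1}]'
python3 -m creep '[{"delta_pos":[0,0,-1],"spin":0,"gripper":1},{"delta_pos":[0,0,-1],"spin":0,"gripper":1},{"delta_pos":[0,0,-1],"spin":0,"gripper":1},{"delta_pos":[-0.9,0,-0.5],"spin":0,"gripper":1},{"delta_pos":[-0.9,0,0],"spin":0,"gripper":1},{"delta_pos":[-0.9,0,0],"spin":0,"gripper":1},{"delta_pos":[-0.9,0,0],"spin":0,"gripper":1},{"delta_pos":[-0.9,0,0],"spin":0,"gripper":1}]'
python3 - <<'E'
import cv2,numpy as np
from rig import manip
from h import *
s=manip.snapshot("side");t=manip.snapshot("top")
P=[(.497,.284,.033),(.516,.2272,.044),(.5357,.171,.055),(.555,.114,.065)]
for n,q in (("side",s),("top",t)):
    W=cloud(q).reshape(-1,3)
    for x,y,L in P:
        r=np.hypot(W[:,0]-x,W[:,1]-y);p=W[(r<.025)&(abs(W[:,2]-.015-L)<.005)];b=W[(r<.025)&(W[:,2]>.022)&(W[:,2]<.1)]
        print(n,L,"top",len(p),((p.max(0)+p.min(0))/2).round(4) if len(p) else "", "off mm",((((p.max(0)+p.min(0))/2)[:2]-[x,y])*1000).round(1) if len(p) else "")
    for x,y,nm in ((.39,-.009,"bottle"),(.7175,-.0075,"mount")):
        p=W[(np.hypot(W[:,0]-x,W[:,1]-y)<.05)&(W[:,2]>.06)&(W[:,2]<.1)];p=p[p[:,2]>p[:,2].max()-.006];print(nm,p.mean(0).round(4))
im=cv2.resize(s["color"][80:400,200:460],(585,600)[::1],interpolation=cv2.INTER_CUBIC);cv2.imwrite("pics/end.png",im[:,:,::-1])
E
```

```text
t: 48.32
tool_pos: [0.5549, 0.115, 0.0387]
ee_rot: [0.0, 0.579, 0.816, 0.0]
wrist_force: [0.1, -0.1, 0.2]
grip_width: 1.003
t: 49.32
tool_pos: [0.5846, 0.0286, 0.1068]
ee_rot: [-0.0, 0.579, 0.816, -0.0]
wrist_force: [-0.1, 0.6, -0.4]
grip_width: 1.001
side 0.033 top 401 [0.4974 0.2844 0.0474] off mm [0.4 0.4]
side 0.044 top 186 [0.516  0.2295 0.0583] off mm [-0.   2.3]
side 0.055 top 94 [0.5367 0.172  0.0691] off mm [1. 1.]
side 0.065 top 42 [0.5552 0.116  0.0786] off mm [0.2 2. ]
bottle [ 0.3914 -0.009   0.075 ]
mount [ 0.7176 -0.0073  0.0862]
top 0.033 top 133 [0.4966 0.2848 0.0477] off mm [-0.4  0.8]
top 0.044 top 72 [0.5143 0.227  0.0586] off mm [-1.7 -0.2]
top 0.055 top 39 [0.5352 0.1715 0.0694] off mm [-0.5  0.5]
top 0.065 top 24 [0.5529 0.1158 0.079 ] off mm [-2.1  1.8]
bottle [ 0.39   -0.0083  0.0755]Traceback (most recent call last):
  File "<stdin>", line 12, in <module>
    return umr_maximum(a, axis, None, out, keepdims, initial, where)
ValueError: zero-size array to reduction operation maximum which has no identity
```

```bash
python3 -m creep '[{"delta_pos":[0,0,0],"spin":0,"gripper":1},{"delta_pos":[0,0,0],"spin":0,"gripper":1},{"delta_pos":[0,0,0],"spin":0,"gripper":1}]'; python3 - <<'E'
import cv2
from rig import manip
s=manip.snapshot("side");cv2.imwrite("pics/end.png",cv2.resize(s["color"][80:400,200:460],(487,600))[:,:,::-1])
E
```

```text
t: 49.8
tool_pos: [0.5843, 0.031, 0.1073]
ee_rot: [-0.0, 0.578, 0.816, 0.0]
wrist_force: [-0.0, 0.3, -0.3]
grip_width: 0.999
```

View pics/end.png

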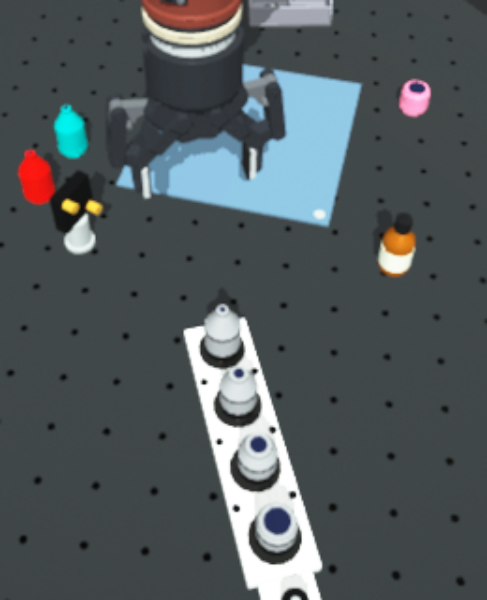

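All four stand upright on their pads in order, from the shortest by the thumbscrew (275,530) to the longest at (222,335). The bottle, mount and look-alikes are in place and the arm is clear of everything.

```bash
python3 -c "
from rig import manip
print(manip.hand_in(), manip.sense()['t'])"
```

```text
the job is handed in; nothing more can be done
the job is handed in; nothing more can be done
```

All four objectives are parked on the rack in order of length: 33 mm beside the thumbscrew, then 44, 55 and 65 mm. I handed the job in at about 50 s of the 106 s allowed.

**Last checks:**
- The side and top cameras' depth puts every objective within 3 mm of its pad centre, where the limit is 10 mm. The tops are at the heights expected for standing on the pads.
- The last picture shows all four upright, with the arm clear of everything.
- The dropper bottle moved less than 1.5 mm by both cameras, and the mirror mount less than 1 mm by the side camera. In the last top view the arm hid the mount, so that check failed and the mount was checked by the side camera only.

**What disagreed:**
- **Reported tool height:** the fingertips were about 32–35 mm higher than the reported tool position says. My first grasp therefore closed in the air just above the 33 mm objective, without moving it. I measured the offset by depth and corrected for it in all later moves.
- **Camera offsets:** the wrist, side and top cameras differed by 1–3 mm, which is well within tolerance.

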